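Fit the guide shoe on the strap cutter's bent bar

TASK

Fit the loose brass guide shoe to the strap cutter: pick it up by its red tab, thread it over the free end of the bent steel bar and slide it gently round the bend until it is fully home against the dark stop collar, then let go so that it hangs upright there. Do not force the bar, and leave everything else on the bench where it is.

Things in the scene. Friction and masses are not known exactly. Their poses are not given: they have to be found in the camera images.
- bar: bent round steel bar, 10 mm thick, level, centreline 130 mm above the bench, rigid, carried by the green strap cutter at its far end. Origin: on the bench below the centre of the bend's arc; z up. The straight free leg has its centreline at y = +40 mm, from its tip at x = -80 mm to x = 0; the shoe travels along it in +x. Behind the dark stop collar (21 mm across, 20 mm long) stands the cutter, 150 mm high. Load neither bar nor shoe by more than 20 N
- bar_tip (a point): the very end of the bar's free leg, on its centreline (rounded, 5 mm radius); axes of the bar
- bar_bend (a point): centre of the bend's arc (40 mm centreline radius, clockwise from above, starting at x = 0, y = 40 mm), level with the bar; axes of the bar. Bent by hand: it turns by anything from 46 to 86 degrees, not measured, so follow the second leg by feel or sight. That leg is straight for 90 mm to the stop collar's face. With the shoe home its bore's middle is 80 mm along it, 89.4 mm from here
- guide_bore (a point): middle of the shoe's bore. The shoe is loose, about 0.2 kg, 103 mm high, and stands upright on its foot at the start. The bore, a round 14 mm through hole along x, 20 mm long, chamfered, goes through a brass block of 20 x 30 x 30 mm (x, y, z); either end may go first. The steel foot, 36 x 50 x 8 mm, has its underside 45 mm below this point; the shoe hangs upright when let go
- guide_tab (a point): middle of the shoe's red grip tab, 36 mm above the middle of the bore; axes of the shoe. The tab is 20 mm long (x), 10 mm thick (y) and 43 mm high: pinch it across y
- hammer: hammer lying on the bench, to be left alone; origin under its middle
- spool: orange thread spool, 44 mm across, 58 mm high, to be left alone; origin under its centre
- stone: black sharpening stone, 50 x 150 x 25 mm, to be left alone; origin under its centre
- glue: white bottle, 60 mm across, 150 mm high, to be left alone; origin under its centre
- tin: red tin, 70 mm across, 60 mm high, to be left alone; origin under its centre
- collar: spare steel collar lying flat, 32 mm across, 12 mm high, to be left alone; origin under its centre
- last: wooden shoe last, about 215 mm long, 65 mm high, to be left alone; origin under its middle
Things that resemble listed ones, but are neither listed nor needed, are in the scene too. There is more than one size of the part that bears guide_bore; the job needs the smallest.

How it is judged:
On the way, in this order (a step that is already met when the one before it is completed fails the run):
1. the shoe is threaded on the free leg (x of guide_bore in the frame of bar between -0.066 and 0 m and y of guide_bore in the frame of bar between 0.034 and 0.046 m and z of guide_bore in the frame of bar between 0.124 and 0.136 m), for 0.1 s.
2. the shoe has passed the bend, on the bar (y of guide_bore in the frame of bar between -0.09 and 0.004 m and z of guide_bore in the frame of bar between 0.123 and 0.137 m and distance between guide_bore and bar_bend above 0.042 m), for 0.1 s.
At the end, for the whole second after the job is handed in: The shoe hangs on the bar's second leg, upright within 14 degrees, at rest, let go, its face within 3 mm of the stop collar (distance between guide_bore and bar_bend between 0.0867 and 0.0925 m and y of guide_bore in the frame of bar between -0.09 and -0.018 m and z of guide_bore in the frame of bar between 0.123 and 0.137 m and angle between guide_bore's own z axis and vertical below 0.25 rad and linear speed of guide below 0.02 m/s); the robot touches nothing.
It fails at once if the bar is loaded by more than 20 N (contact force between bar and anything else above 20 N).
It fails at once if another thing on the bench is shifted by more than 20 mm (distance of any of hammer, spool, stone, glue, tin, collar, last from where it was at the start of the episode above 0.02 m).
It also fails if it takes over 72 s, if anything falls off the work surface, if the arm or the gripper's body presses on something with over 40 N, if the wrist force passes 120 N, or if a joint passes its speed limit or range.

ROBOT

A 7-joint arm with a two-finger parallel gripper is mounted at the origin on the work surface. World frame = base frame: x ahead of the robot, y to its left, z up, the work surface at z = 0. Lengths are in m, angles in rad, forces in N, time in s.
With the tool pointing down it reaches from about 0.4 to 0.85 m from the base axis. Payload 10.4 kg.
Tool frame: the origin (TCP) lies at the very end of the fingers, on their centre line; the grasp point (between the pads) lies r.grasp_offset behind it (r.grasp_offset is the distance from the TCP to the grasp point, in m); z points along the fingers, y is the direction in which the jaws open and shut (so a half turn about z gives the same grasp; the last joint's range is limited). The gripper opens to 87 mm and grips with 3 to 60 N. Pads are 19 mm wide; open, the fingers measure 117 mm over their backs; the gripper's body (75 mm by 190 mm) begins 51 mm behind the grasp point.
Start: joints at [1.183, 0.332, -0.065, 1.46, 0.022, 1.35, -0.088], TCP at [0.223, -0.584, 0.184] pointing down, gripper open.
Joint ranges: [-2.6, 2.6], [-0.5, 2.12], [-1.47, 1.34], [0.16, 2.42], [-1.27, 4.41], [0.06, 2.06], [-2.6, 2.6]. Speed limits (rad/s): [2.22, 2.22, 2.79, 2.79, 3.14, 3.14, 3.14].

INTERFACE

Orientations are given as a unit quaternion [x, y, z, w].
In Python, from bench import read_state, cams, job, r gives the robot as it stands. The module is installed in compiled form; this text tells all that it offers.
- The arm moves only by the tool arm_command, never from a script. Its argument "increments" is a list of rows, each an object of numbers: "gripper": the opening in per cent of the stroke, from 0 (shut) to 100 (fully open); "dx", "dy", "dz": the shift along the tool's x, y, z in m; "spin": the turn about the tool's z in degrees. In form: [{"gripper": .., "dx": .., "dy": .., "dz": .., "spin": ..}, ...]. A call has exactly 8 rows; each row shifts and turns the commanded pose from where the row before left it, along the tool's axes as they then stand; what a row does not reach is not made up. A row lasts 1/8 s, in which the tool goes at most 62.5 mm and 10.7 degrees, less where a joint would pass 70% of its speed; a pose out of reach is approached as far as the arm can. A call with a gripper value outside its range is refused whole. The fingers move at their own pace and stop on an object; "grip_force" is the grip in N (left out, the last holds). Time passes only in rows, so rows that do not move let the fingers close, or fill a call up. It gives the time, the measured TCP pose, the force and the opening at its end, in the units of the state.
- read_state(): the state, without advancing time (a new reading comes with each control period).
- cams.camera(name): name is "scene" or "top" or "wrist"; returns the picture (384x512x3 uint8, red, green, blue); there is no depth.
- cams.camera_info(name): a dict with "K" (3x3 intrinsics, pixels), "rvec" (rotation vector, rad) and "tvec" (3), from world to camera coordinates, as OpenCV has them. Camera axes: x right, y down, z forward; pixel columns grow to the right and rows downward; lengths in m; the calibration is good to about 2 mm. A picture is of the moment at which its call begins: read the wrist's pose just before it. camera_info takes no time and is no camera call; for the wrist camera it gives the pose at the moment of the call.
- job.close_job(): hands the job in, once; it reports no verdict.
The state is a dict: "time": time; "joint_positions": joint angles; "joint_vel": joint speeds; "joint_torque": joint torques, N m; "ee_pos": TCP position; "eef_rot": TCP orientation; "ft_force": force on the tool from outside, world axes, zero at the start; "torque": the same for the moment, N m; "width": finger opening in m.
Only numpy, scipy, OpenCV 4.12 (cv2) and the standard library are available. Lean on these libraries where they do the work, as an engineer would, in place of code of your own. Each camera call takes 0.05 s, during which the arm holds its last target.

## Working session

There is one attempt and no reset: what is moved stays moved. The work goes in short steps, Python scripts to look and compute and a tool call to move; the robot and the scene stay as the last step left them, time stands still between calls to the robot, and variables do not carry over. Pictures are saved under pics/ and viewed, and the job is handed in when it is done.

Besides the shell and the picture viewer there is one more tool, called after "Call:" as name(argument=value, ...), one argument or row to a line, values as JSON. arm_command: Moves the arm, as the interface text tells. Its arguments: {"type":"object","properties":{"increments":{"type":"array","items":{"type":"object","properties":{"gripper":{"type":"number"},"dx":{"type":"number"},"dy":{"type":"number"},"dz":{"type":"number"},"spin":{"type":"number"}}}},"grip_force":{"type":"number"}},"required":["increments"]}

```bash
mkdir -p pics
cat > h.py <<'E'
import numpy as np, cv2
from bench import read_state, cams, job, r
def snap(n,f):
    im=cams.camera(n); cv2.imwrite('pics/'+f,im[:,:,::-1]); return im
def info(n):
    i=cams.camera_info(n); R=cv2.Rodrigues(np.array(i['rvec'],float))[0]; return np.array(i['K']),R,np.array(i['tvec'],float).ravel()
def ray(n,u,v,I=None):
    K,R,t=I or info(n); d=R.T@np.linalg.solve(K,[u,v,1.]); return -R.T@t,d
def onz(n,u,v,z,I=None):
    c,d=ray(n,u,v,I); return c+d*(z-c[2])/d[2]
def proj(n,p,I=None):
    K,R,t=I or info(n); q=K@(R@np.array(p)+t); return q[:2]/q[2]
E
python3 - <<'E'
from h import *
s=read_state(); print(s, r.grasp_offset)
for n in('scene','top','wrist'):
    im=snap(n,n+'0.png'); K,R,t=info(n); print(n,K[0,0],-R.T@t,R[2])
E
```

```text
{'time': 0.0, 'joint_positions': array([ 1.18341065,  0.33291928, -0.06473527,  1.46097158,  0.02159967,
        1.34992366, -0.08851447]), 'joint_vel': array([ 0.00055458,  0.00079438,  0.00011343, -0.0002406 ,  0.00031797,
        0.00046612, -0.00046589]), 'joint_torque': array([-5.59122655e-04, -6.23267841e+01,  2.39430548e-02, -3.89892340e+01,
       -6.15460100e-02,  3.98046628e-02,  1.37589377e-04]), 'ee_pos': array([ 0.2228103 , -0.58343006,  0.18301004]), 'eef_rot': array([ 9.83408535e-01,  1.81403063e-01, -1.67882675e-04, -7.44335514e-04]), 'ft_force': array([ 0.43455958, -0.59387303, -0.35308345]), 'torque': array([-0.04893695,  0.00554053, -0.02307324]), 'width': 0.08689669104810202} 0.0187
scene 469.063345380645 [ 1.19515962 -0.55451957  1.28570937] [-0.47165063  0.36274697 -0.80371657]
top 463.35263046955663 [ 0.25249672 -0.02385471  1.54734005] [ 0.18104956  0.00238526 -0.98347108]
wrist 282.80252025612583 [ 0.28696932 -0.55948078  0.38405844] [-0.23252118 -0.08842088 -0.9685637 ]
```

View pics/scene0.png

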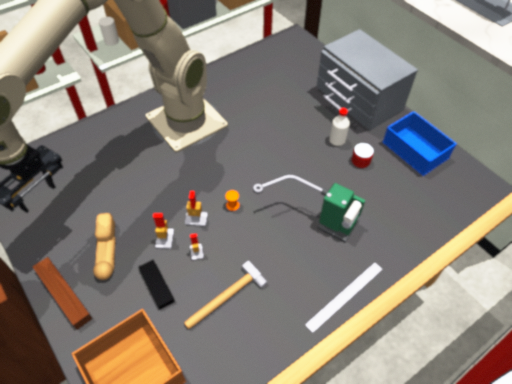

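View pics/top0.png

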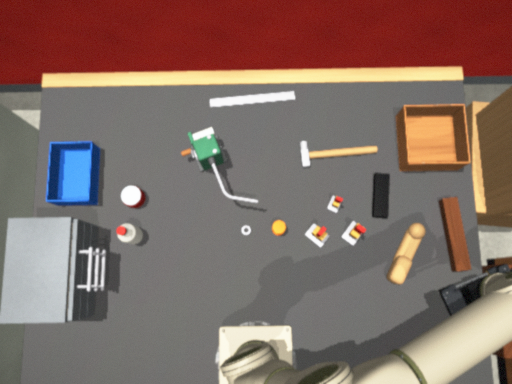

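View pics/wrist0.png

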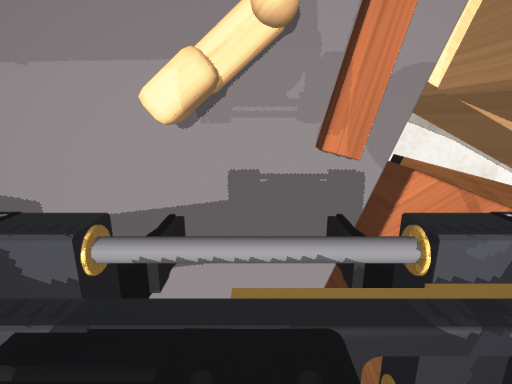

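Candidates for the shoe (scene px): a tall one at (163,229), another at (196,208), a small one at (196,246), which is at (336,203) in top. The small one looks right. I'll check it in a close crop.

Run:
```python
import cv2,numpy as np
a=cv2.imread('pics/scene0.png');b=cv2.imread('pics/top0.png')
A=cv2.resize(a[180:270,140:260],None,fx=5,fy=5,interpolation=2)
cv2.imwrite('pics/c1.png',A)
cv2.imwrite('pics/c2.png',cv2.resize(b[180:255,230:380],None,fx=5,fy=5,interpolation=2))
cv2.imwrite('pics/c3.png',cv2.resize(b[120:240,170:290],None,fx=5,fy=5,interpolation=2))
cv2.imwrite('pics/c4.png',cv2.resize(a[160:250,240:370],None,fx=5,fy=5,interpolation=2))
```

```text
(no output)
```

View pics/c1.png

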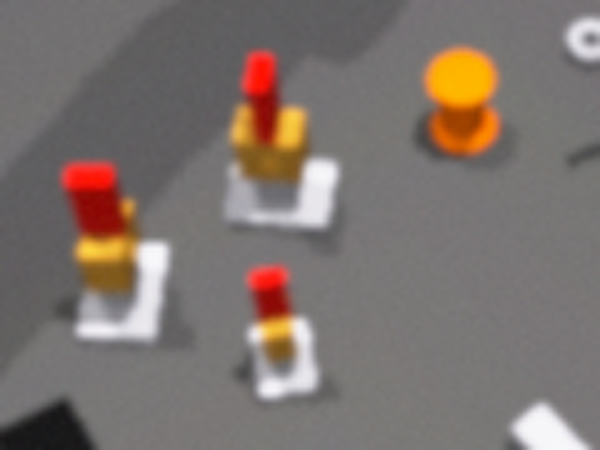

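View pics/c2.png

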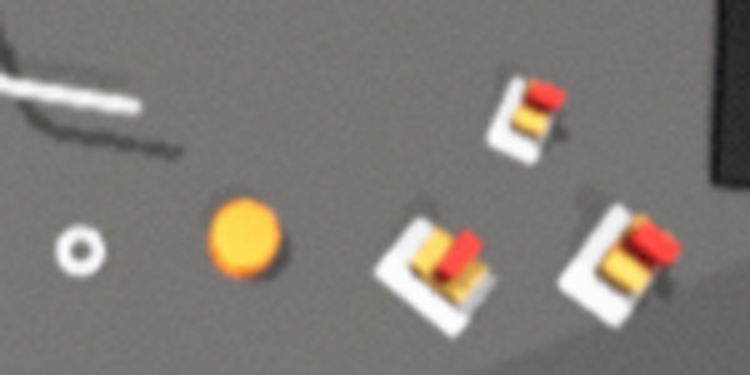

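View pics/c3.png

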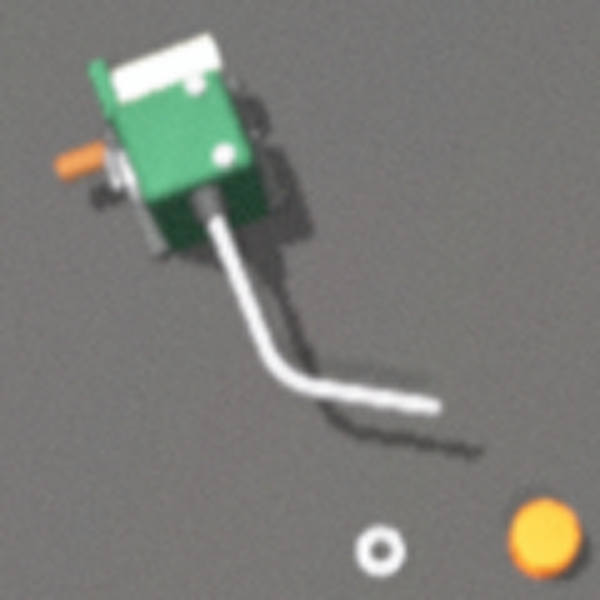

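View pics/c4.png

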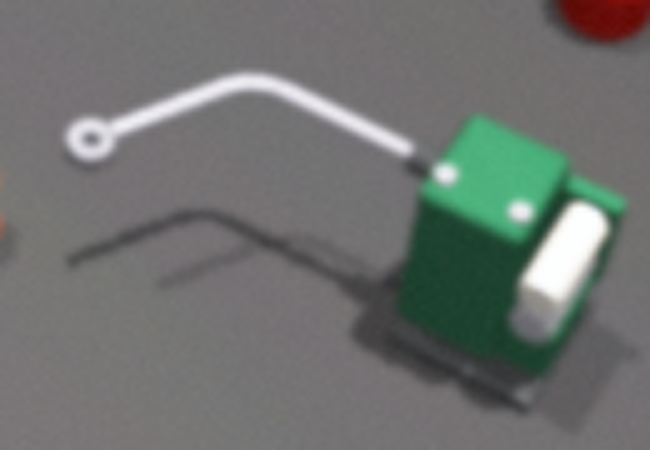

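```bash
cat > m.py <<'E'
from h import *
im=cv2.imread('pics/top0.png'); I=info('top'); J=info('scene'); sc=cv2.imread('pics/scene0.png')
def red(im,x0,x1,y0,y1):
    m=np.zeros(im.shape[:2],np.uint8); c=im[y0:y1,x0:x1].astype(int)
    m[y0:y1,x0:x1]=((c[...,2]>150)&(c[...,1]<80))*255; return m
# bar
for nm,img,II,box in(('top',im,I,(205,262,160,210)),('scene',sc,J,(250,326,170,200))):
    x0,x1,y0,y1=box
    g=img.astype(int).min(2); m=np.zeros(g.shape,np.uint8); m[y0:y1,x0:x1]=g[y0:y1,x0:x1]>165
    n,l,st,ce=cv2.connectedComponentsWithStats(m); k=1+np.argmax(st[1:,4]); v,u=np.nonzero(l==k)
    P=np.array([onz(nm,a,b,.13,II) for a,b in zip(u,v)])[:,:2]
    print(nm,len(P),P.min(0),P.max(0)); np.save(nm+'bar.npy',P)
for nm,img,II,box in(('top',im,I,(325,350,190,216)),('scene',sc,J,(185,205,230,248))):
    m=red(img,*box); c=max(cv2.findContours(m,0,2)[0],key=cv2.contourArea)
    v,u=np.nonzero(m); print(nm,u.mean(),v.mean(),len(u),cv2.minAreaRect(c), onz(nm,u.mean(),v.mean(),.09,II))
# foot corners at top z=.008, top image
for p in[(516,78),(488,138),(536,163)]:
    print(onz('top',230+p[0]/5,180+p[1]/5,.008,I))
for p in[(250,330),(300,318),(318,385),(265,397)]:
    print('s',onz('scene',140+p[0]/5,180+p[1]/5,.008,J))
E
python3 m.py
python3 - <<'E'
import numpy as np
for n in('top','scene'):
    P=np.load(''+n+'bar.npy'); print(n)
    for y in np.arange(P[:,1].min(),P[:,1].max(),.008):
        q=P[(P[:,1]>=y)&(P[:,1]<y+.008)]; print(q.mean(0).round(4),len(q))
E
```

```text
top 232 [ 0.49711631 -0.01583408] [0.62417106 0.12434552]
scene 272 [ 0.48189736 -0.03900459] [0.62087961 0.13071418]
top 338.0 199.33333333333334 15 ((338.0000305175781, 199.00003051757812), (5.366563320159912, 2.683281421661377), 26.56505012512207) [ 0.50847922 -0.27416179  0.09      ]
scene 193.15151515151516 236.27272727272728 33 ((193.0, 236.0), (4.0, 6.0), 90.0) [ 0.50627121 -0.26999301  0.09      ]
[ 0.5359421  -0.27264704  0.008     ]
[ 0.49524317 -0.25202119  0.008     ]
[ 0.47775629 -0.28347262  0.008     ]
s [ 0.48329729 -0.27709691  0.008     ]
s [ 0.49444639 -0.24737318  0.008     ]
s [ 0.54110669 -0.26391096  0.008     ]
s [ 0.52891089 -0.29448549  0.008     ]
top
[ 0.501  -0.0124] 10
[ 0.502  -0.0034] 12
[0.5028 0.0041] 7
[0.5055 0.0121] 12
[0.5056 0.0199] 8
[0.5084 0.0279] 11
[0.509  0.0369] 12
[0.5116 0.0449] 7
[0.5129 0.0522] 11
[0.5141 0.0602] 6
[0.5169 0.068 ] 12
[0.5207 0.0758] 8
[0.5289 0.0839] 17
[0.5462 0.093 ] 26
[0.5647 0.1006] 19
[0.5849 0.1087] 28
[0.6052 0.1163] 17
[0.6166 0.1222] 9
scene
[ 0.4971 -0.0349] 20
[ 0.497 -0.027] 15
[ 0.497  -0.0194] 16
[ 0.4976 -0.0115] 13
[ 0.5013 -0.0027] 9
[0.5014 0.0052] 8
[0.5036 0.0124] 8
[0.505  0.0201] 9
[0.5065 0.0289] 10
[0.508  0.0376] 9
[0.5094 0.0454] 8
[0.51  0.053] 8
[0.5122 0.0602] 8
[0.5137 0.0691] 12
[0.5177 0.0779] 9
[0.5245 0.0858] 10
[0.5344 0.0936] 15
[0.5504 0.1009] 20
[0.5695 0.1084] 21
[0.5929 0.1171] 28
[0.6099 0.1252] 14
[0.6174 0.1307] 2
```

The crop shows the small shoe at c1 (275,335), with a foot about 36 x 50 mm, so it is the smallest and the right choice. The bigger ones are at c1 (105,250) and (270,140). Next I'll work out how far the gripper's body stays from them.

Run:
```python
from h import *
im=cv2.imread('pics/top0.png'); I=info('top'); J=info('scene')
def tri(a,b):
    c1,d1=ray('top',*a,I); c2,d2=ray('scene',*b,J)
    A=np.c_[d1,-d2]; s=np.linalg.lstsq(A,c2-c1,rcond=None)[0]; p=c1+s[0]*d1;q=c2+s[1]*d2; return ((p+q)/2).round(4),np.linalg.norm(p-q).round(4)
T=lambda x,y:(230+x/5,180+y/5); S=lambda x,y:(140+x/5,180+y/5)
# top-of-tab centres
print('small',tri(T(547,93),S(268,275)))
print('mid',tri(T(466,246),S(260,65)))   # right one scene upper
print('left',tri(T(662,244),S(92,176)))
print('tip', tri((257.4,201.2),(240+105/5,160+133/5)))
```

```text
small (array([ 0.5099, -0.2731,  0.1045]), np.float64(0.007))
mid (array([ 0.4088, -0.211 ,  0.1515]), np.float64(0.0084))
left (array([ 0.4101, -0.3305,  0.1393]), np.float64(0.0117))
tip (array([ 0.5002, -0.0163,  0.1293]), np.float64(0.0017))
```

Call:
arm_command(
  increments=[
    {"gripper":45,"dx":0.052,"dy":-0.021},
    {"gripper":45,"dx":0.052,"dy":-0.021},
    {"gripper":45,"dx":0.052,"dy":-0.021},
    {"gripper":45,"dx":0.052,"dy":-0.021},
    {"gripper":45,"dx":0.052,"dy":-0.021},
    {"gripper":45,"dx":0.052,"dy":-0.021},
    {"gripper":45,"spin":-10},
    {"gripper":45,"spin":-10},
  ],
  grip_force=20,
)

```text
validation failed for argument at $.in...
```

Call:
arm_command(
  increments=[
    {"gripper":45,"spin":-10},
    {"gripper":45,"spin":-10},
    {"gripper":45,"spin":-5},
    {"gripper":45},
    {"gripper":45},
    {"gripper":45},
    {"gripper":45},
    {"gripper":45},
  ],
)

```text
validation failed for argument at $.in...
```

Run:
```python
from h import *
from scipy.spatial.transform import Rotation as Ro
s=read_state(); print(s['time'],s['ee_pos'],s['width']); print(Ro.from_quat(s['eef_rot']).as_matrix().round(4))
I=info('wrist'); im=snap('wrist','w1.png'); np.save('w1.npy',np.array(I,dtype=object),allow_pickle=True)
for z in(.008,.045,.081,.1025): print(z,proj('wrist',[.508,-.272,z],I))
```

```text
0.15 [ 0.22284563 -0.58358657  0.18328735] 0.08688017297735555
[[ 9.342e-01  3.567e-01 -4.000e-04]
 [ 3.567e-01 -9.342e-01  9.000e-04]
 [-1.000e-04 -1.000e-03 -1.000e+00]]Traceback (most recent call last):
  File "<stdin>", line 4, in <module>
ValueError: could not broadcast input array from shape (3,3) into shape (3,)
```

View pics/w1.png

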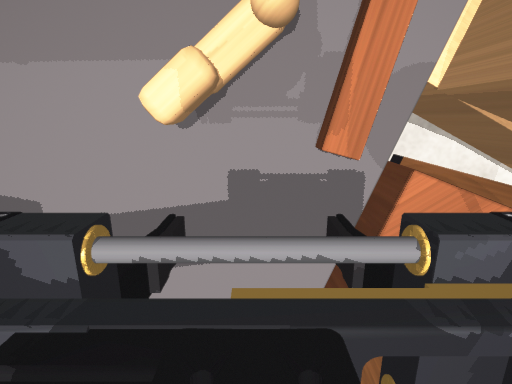

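The call was refused, probably because every row needs all five fields. I'll fill them in.

Call:
arm_command(
  increments=[
    {"gripper":45,"dx":0.052,"dy":-0.021,"dz":0,"spin":0},
    {"gripper":45,"dx":0.052,"dy":-0.021,"dz":0,"spin":0},
    {"gripper":45,"dx":0.052,"dy":-0.021,"dz":0,"spin":0},
    {"gripper":45,"dx":0.052,"dy":-0.021,"dz":0,"spin":0},
    {"gripper":45,"dx":0.052,"dy":-0.021,"dz":0,"spin":0},
    {"gripper":45,"dx":0.052,"dy":-0.021,"dz":0,"spin":0},
    {"gripper":45,"dx":0,"dy":0,"dz":0,"spin":-10},
    {"gripper":45,"dx":0,"dy":0,"dz":0,"spin":-10},
  ],
  grip_force=20,
)

```text
time: 1.2
ee_pos: [0.47, -0.354, 0.1836]
eef_rot: [0.936, 0.353, -0.0, -0.0]
ft_force: [0.0, -0.5, -0.2]
width: 0.0395
```

Call:
arm_command(
  increments=[
    {"gripper":45,"dx":0,"dy":0,"dz":0,"spin":-10},
    {"gripper":45,"dx":0,"dy":0,"dz":0,"spin":-10},
    {"gripper":45,"dx":0,"dy":0,"dz":0,"spin":-5},
    {"gripper":45,"dx":0,"dy":0,"dz":0,"spin":0},
    {"gripper":45,"dx":0,"dy":0,"dz":0,"spin":0},
    {"gripper":45,"dx":0,"dy":0,"dz":0,"spin":0},
    {"gripper":45,"dx":0,"dy":0,"dz":0,"spin":0},
    {"gripper":45,"dx":0,"dy":0,"dz":0,"spin":0},
  ],
)

```text
time: 2.2
ee_pos: [0.4696, -0.3548, 0.1839]
eef_rot: [0.839, 0.544, 0.0, 0.0]
ft_force: [-0.9, 1.1, -0.1]
width: 0.039
```

```bash
cat >> h.py <<'E'
import pickle
from scipy.spatial.transform import Rotation as Ro
def wsnap(f):
    I=info('wrist'); s=read_state(); im=snap('wrist',f+'.png'); pickle.dump(I,open(f+'.pkl','wb')); return I,s,im
def load(f): return pickle.load(open(f+'.pkl','rb'))
def yaw(s): M=Ro.from_quat(s['eef_rot']).as_matrix(); return np.degrees(np.arctan2(M[1,0],M[0,0]))
def plan(p,yw,n=8):
    "per-row increments for straight world move with even turn"
    s=read_state(); d=np.array(p)-s['ee_pos']; y0=yaw(s); st=(yw-y0)
    print('now',s['ee_pos'].round(4),round(y0,2),'delta',d.round(4),'spin total',round(-st,2))
    for k in range(n):
        a=np.radians(y0+st*k/n); ex=np.array([np.cos(a),np.sin(a)]); ey=np.array([np.sin(a),-np.cos(a)])
        print(k,'dx %.4f dy %.4f dz %.4f spin %.2f'%(d[:2]@ex/n,d[:2]@ey/n,-d[2]/n,-st/n))
E
python3 - <<'E'
from h import *
I,s,im=wsnap('w1a'); cv2.imwrite('pics/w1a.png',im[:,:,::-1])
print(s['time'],s['ee_pos'],yaw(s),s['width'])
for z in(.008,.045,.081,.1025): print(z,proj('wrist',[.508,-.272,z],I))
E
```

```text
2.2 [ 0.46956384 -0.35482768  0.18390021] 65.8894618444045 0.03902751977756196
0.008 [255.64839115  97.91802924]
0.045 [255.71377852  95.83227479]
0.081 [255.79299787  93.30530175]
0.1025 [255.85015799  91.4819838 ]
```

View pics/w1a.png

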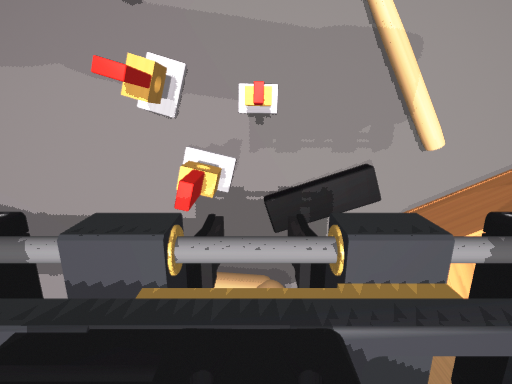

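The wrist view shows the small shoe at about (258,97), nearly square with the tool. The stone is at (325,195) and the bigger shoes are at (150,80) and (195,180). Now to measure it.

Run:
```python
from h import *
I=load('w1a'); im=cv2.imread('pics/w1a.png')
b=im[70:125,225:295].astype(int)
red=((b[...,2]>130)&(b[...,1]<60)); 
v,u=np.nonzero(red); u+=225; v+=70
print('red',u.min(),u.max(),v.min(),v.max())
for row in range(v.min(),v.max()+1): print(row,u[v==row].min(),u[v==row].max())
wh=(b.min(2)>150); v2,u2=np.nonzero(wh); 
c=np.c_[u2+225,v2+70].astype(np.int32); rc=cv2.minAreaRect(c); bx=cv2.boxPoints(rc); print(rc); 
W=np.array([onz('wrist',*p,.008,I) for p in bx]); print(W.round(4),W.mean(0))
print([np.linalg.norm(W[i]-W[i-1]) for i in range(4)],[np.degrees(np.arctan2(*(W[i]-W[i-1])[1::-1])) for i in range(4)])
cv2.imwrite('pics/w1c.png',cv2.resize(im[70:125,225:295],None,fx=8,fy=8,interpolation=0))
```

```text
red 254 262 103 104
103 254 262
104 255 261
((257.5, 98.0), (30.0, 39.0), 90.0)
[[ 0.4951 -0.2467  0.008 ]
 [ 0.5397 -0.2667  0.008 ]
 [ 0.5255 -0.3001  0.008 ]
 [ 0.4797 -0.2796  0.008 ]] [ 0.51001386 -0.27326039  0.008     ]
[np.float64(0.03630866792761533), np.float64(0.048896000964431675), np.float64(0.03631636605227452), np.float64(0.05014511173026512)] [np.float64(65.01515728324952), np.float64(-24.098772932498413), np.float64(-113.01385213459857), np.float64(155.8949091653372)]
```

View pics/w1c.png

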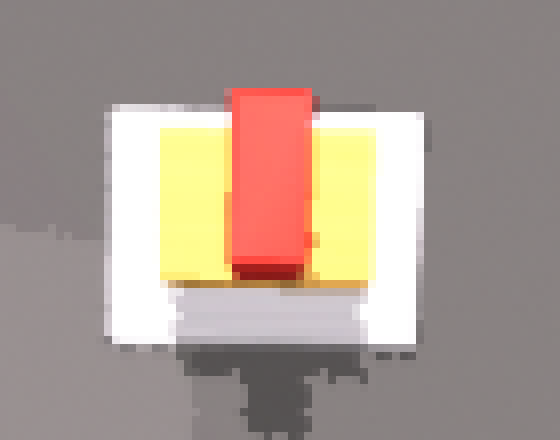

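Two measurements agree: tab at (0.510, -0.273), yaw about 65.5°. I'll move over it and down.

Call:
arm_command(
  increments=[
    {"gripper":45,"dx":0.0456,"dy":0.0018,"dz":0,"spin":0},
    {"gripper":45,"dx":0.0456,"dy":0.0018,"dz":0,"spin":0.5},
    {"gripper":45,"dx":0,"dy":0,"dz":0,"spin":0},
    {"gripper":45,"dx":0,"dy":0,"dz":0.03,"spin":0},
    {"gripper":45,"dx":0,"dy":0,"dz":0.03,"spin":0},
    {"gripper":45,"dx":0,"dy":0,"dz":0.03,"spin":0},
    {"gripper":45,"dx":0,"dy":0,"dz":0.02,"spin":0},
    {"gripper":45,"dx":0,"dy":0,"dz":0,"spin":0},
  ],
)

```text
time: 3.25
ee_pos: [0.5087, -0.2734, 0.0725]
eef_rot: [0.842, 0.54, -0.001, -0.001]
ft_force: [-0.2, -1.2, 0.4]
width: 0.0392
```

Run:
```python
from h import *
s=read_state(); print(s['ee_pos'],yaw(s),s['ft_force'],s['width'])
I,s,im=wsnap('w2')
```

```text
[ 0.50866283 -0.27338018  0.07247253] 65.35496680789481 [-0.24803143 -1.15024761  0.40182103] 0.03917012140258603
```

View pics/w2.png

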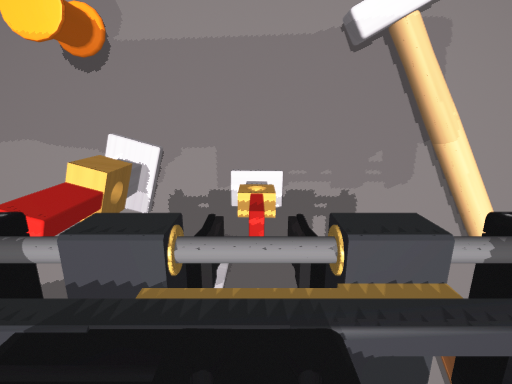

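The tab at (257,215) sits centred between the fingers. I'll close on it and lift.

Call:
arm_command(
  increments=[
    {"gripper":0,"dx":0,"dy":0,"dz":0,"spin":0},
    {"gripper":0,"dx":0,"dy":0,"dz":0,"spin":0},
    {"gripper":0,"dx":0,"dy":0,"dz":0,"spin":0},
    {"gripper":0,"dx":0,"dy":0,"dz":0,"spin":0},
    {"gripper":0,"dx":0,"dy":0,"dz":-0.01,"spin":0},
    {"gripper":0,"dx":0,"dy":0,"dz":-0.02,"spin":0},
    {"gripper":0,"dx":0,"dy":0,"dz":-0.02,"spin":0},
    {"gripper":0,"dx":0,"dy":0,"dz":0,"spin":0},
  ],
  grip_force=30,
)

```text
time: 4.3
ee_pos: [0.5112, -0.2736, 0.126]
eef_rot: [0.842, 0.54, 0.001, 0.002]
ft_force: [0.4, -0.6, -0.5]
width: 0.0005
```

Run:
```python
from h import *
s=read_state(); print(s['ee_pos'],yaw(s),s['ft_force'],s['torque'],s['width'])
I,s,im=wsnap('w3'); snap('scene','s3.png')
a=cv2.imread('pics/s3.png'); cv2.imwrite('pics/s3c.png',cv2.resize(a[130:290,100:300],None,fx=3.5,fy=3.5,interpolation=2))
```

```text
[ 0.51120709 -0.27356072  0.12595849] 65.40057752815605 [ 0.36677379 -0.58069832 -0.51936769] [-0.05533876 -0.10771803 -0.014229  ] 0.00046744575287455353
```

View pics/w3.png

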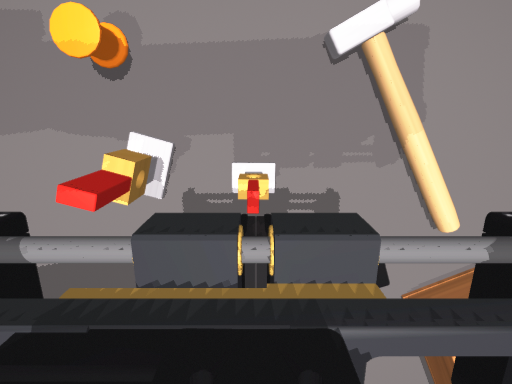

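View pics/s3c.png

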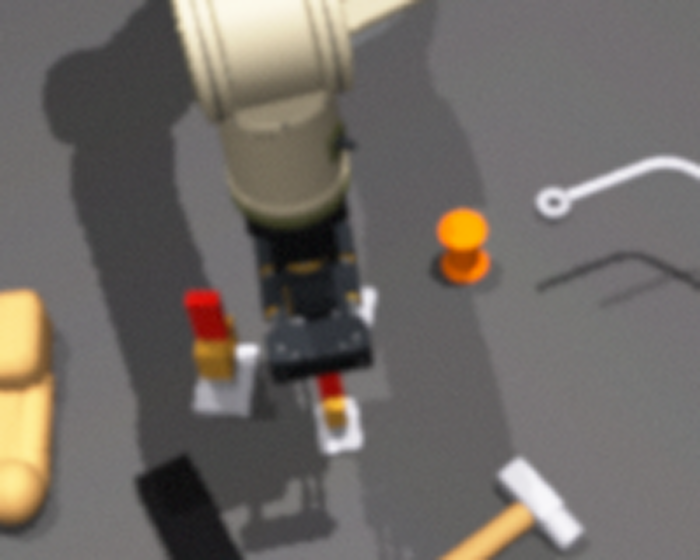

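The fingers shut on nothing: width is 0.5 mm, with the tab in front of them at (253,195). I'll measure the shoe again.

Run:
```python
from h import *
for f,box in(('w3',(225,285,155,200)),('w2',(225,290,165,235))):
    I=load(f); im=cv2.imread('pics/%s.png'%f)
    x0,x1,y0,y1=box; b=im[y0:y1,x0:x1].astype(int)
    wh=(b.min(2)>150); v2,u2=np.nonzero(wh); c=np.c_[u2+x0,v2+y0]
    print(f,c.min(0),c.max(0), 'far edge mid', onz('wrist',c[:,0].min()/2+c[:,0].max()/2+.5,c[:,1].min(),.008,I), [onz('wrist',a,c[:,1].min(),.008,I).round(4) for a in (c[:,0].min(),c[:,0].max()+1)])
    cc,dd=ray('wrist',256,250,I); print('cam',cc)
    s=None
    cv2.imwrite('pics/%sc.png'%f,cv2.resize(im[150:270,190:330],None,fx=5,fy=5,interpolation=0))
K=load('w3'); p=read_state()['ee_pos']
for z in(0,.03,.06): print(proj('wrist',p+[0,0,z],K))
print(proj('wrist',[.51,-.273,.1025],K),proj('wrist',[.51,-.273,.008],K))
```

```text
w3 [231 162] [275 192] far edge mid [ 0.51807248 -0.25645186  0.008     ] [array([ 0.4949, -0.2458,  0.008 ]), array([ 0.5413, -0.2671,  0.008 ])]
cam [ 0.53944787 -0.21141354  0.32672177]
w2 [231 170] [282 206] far edge mid [ 0.5185985  -0.25688543  0.008     ] [array([ 0.4961, -0.2466,  0.008 ]), array([ 0.5411, -0.2672,  0.008 ])]
cam [ 0.53811386 -0.2118226   0.27326662]
[252.63581819 210.12825756]
[252.4117673  224.83857308]
[252.10402495 245.04374625]
[252.77045445 201.78823262] [253.13265119 177.86739513]
```

View pics/w2c.png

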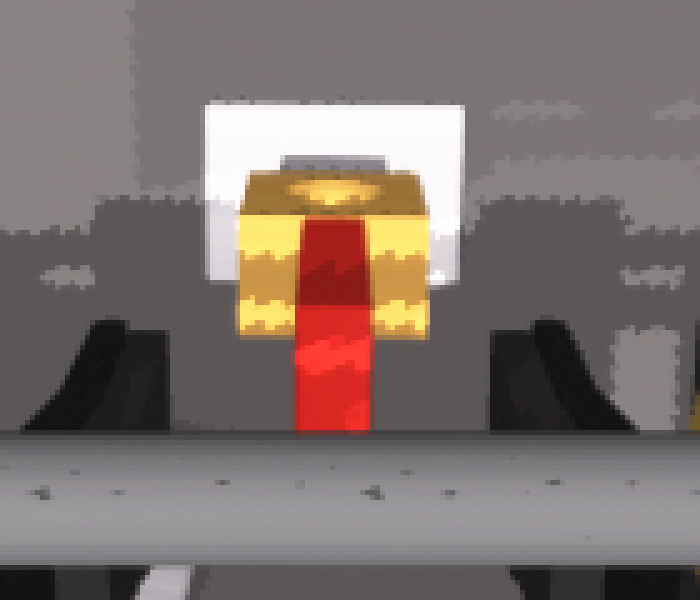

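View pics/w3c.png

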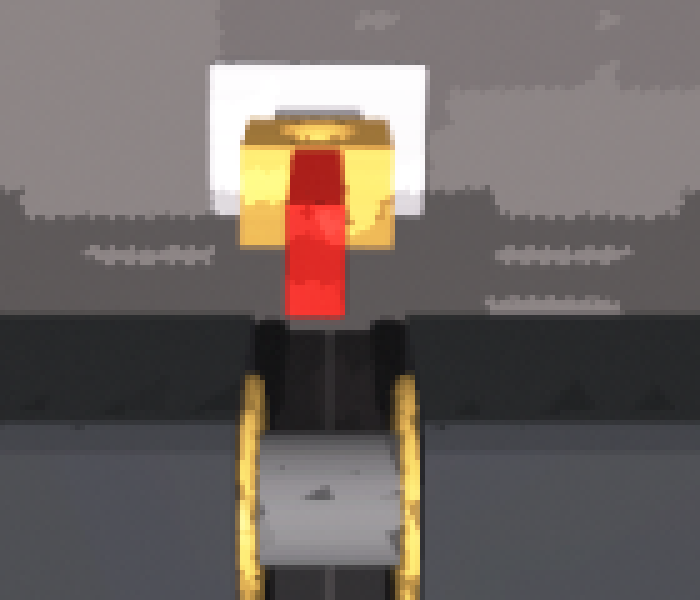

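The shoe hasn't moved. The fingers simply hadn't closed before the lift began, since they are slower than I allowed. I'll retry with a full second for closing.

Call:
arm_command(
  increments=[
    {"gripper":45,"dx":0,"dy":-0.0015,"dz":0,"spin":0},
    {"gripper":45,"dx":0,"dy":0,"dz":0,"spin":0},
    {"gripper":45,"dx":0,"dy":0,"dz":0,"spin":0},
    {"gripper":45,"dx":0,"dy":0,"dz":0,"spin":0},
    {"gripper":45,"dx":0,"dy":0,"dz":0,"spin":0},
    {"gripper":45,"dx":0,"dy":0,"dz":0.02,"spin":0},
    {"gripper":45,"dx":0,"dy":0,"dz":0.02,"spin":0},
    {"gripper":45,"dx":0,"dy":0,"dz":0.013,"spin":0},
  ],
)

```text
time: 5.4
ee_pos: [0.5084, -0.2724, 0.07]
eef_rot: [0.842, 0.54, -0.0, -0.0]
ft_force: [0.6, 0.1, 0.2]
width: 0.0389
```

Call:
arm_command(
  increments=[
    {"gripper":0,"dx":0,"dy":0,"dz":0,"spin":0},
    {"gripper":0,"dx":0,"dy":0,"dz":0,"spin":0},
    {"gripper":0,"dx":0,"dy":0,"dz":0,"spin":0},
    {"gripper":0,"dx":0,"dy":0,"dz":0,"spin":0},
    {"gripper":0,"dx":0,"dy":0,"dz":0,"spin":0},
    {"gripper":0,"dx":0,"dy":0,"dz":0,"spin":0},
    {"gripper":0,"dx":0,"dy":0,"dz":0,"spin":0},
    {"gripper":0,"dx":0,"dy":0,"dz":0,"spin":0},
  ],
  grip_force=30,
)

```text
time: 6.4
ee_pos: [0.5087, -0.2725, 0.0708]
eef_rot: [0.842, 0.54, -0.0, 0.0]
ft_force: [0.2, 0.0, -0.6]
width: 0.0003
```

Run:
```python
from h import *
I,s,im=wsnap('w4'); im=im[:,:,::-1]
cv2.imwrite('pics/w4c.png',cv2.resize(im[150:310,170:340],None,fx=3.5,fy=3.5,interpolation=0))
snap('scene','s4.png'); a=cv2.imread('pics/s4.png'); cv2.imwrite('pics/s4c.png',cv2.resize(a[180:280,140:240],None,fx=6,fy=6,interpolation=2))
```

```text
(no output)
```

View pics/w4c.png

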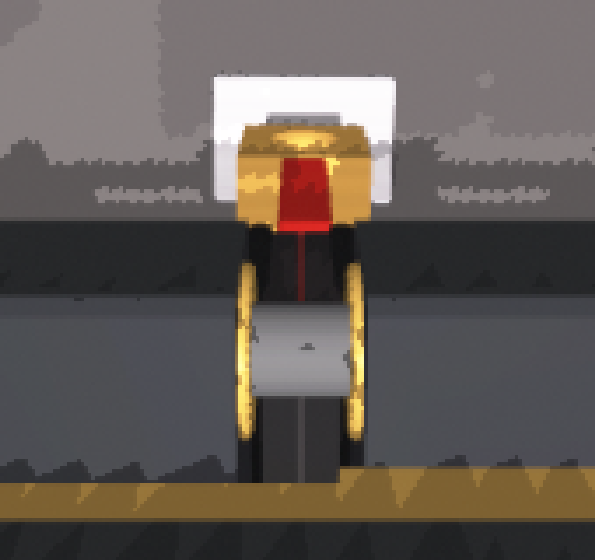

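View pics/s4c.png

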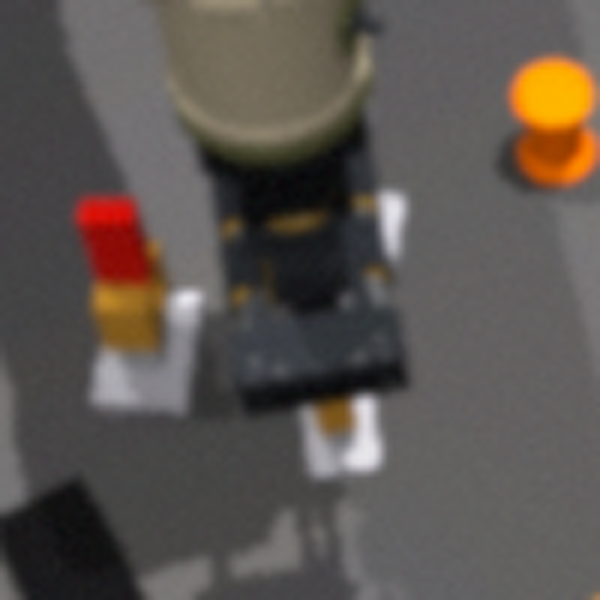

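Run:
```python
from h import *
I=load('w4'); s=read_state(); print(s['ee_pos'],yaw(s))
ex=np.array([np.cos(np.radians(65.4)),np.sin(np.radians(65.4)),0])
for z in(.06,.07,.08,.09,.1025):
    f=np.array([.51,-.273,z])+.01*ex; b=f-.02*ex
    print(z,'front',proj('wrist',f,I).round(1),'back',proj('wrist',b,I).round(1))
p=s['ee_pos']
for dz in(0,.02,.04,.06):
    print(dz,'finger front',proj('wrist',p+.0095*ex+[0,0,dz],I).round(1),'back',proj('wrist',p-.0095*ex+[0,0,dz],I).round(1))
im=cv2.imread('pics/w1a.png'); I=load('w1a')
for z in(.06,.1025):
    f=np.array([.51,-.273,z])+.01*ex; b=f-.02*ex; print('w1',z,proj('wrist',f,I).round(1),proj('wrist',b,I).round(1))
```

```text
[ 0.50864983 -0.27247563  0.07084153] 65.40086268330182
0.06 front [256.3 194.1] back [256.2 218.4]
0.07 front [256.3 197.7] back [256.3 223. ]
0.08 front [256.4 201.6] back [256.3 228. ]
0.09 front [256.4 205.9] back [256.4 233.5]
0.1025 front [256.5 212. ] back [256.5 241.2]
0 finger front [254.4 198.8] back [254.4 222.9]
0.02 finger front [254.3 207.1] back [254.3 233.5]
0.04 finger front [254.2 217.4] back [254.2 246.4]
0.06 finger front [254.1 230.3] back [254.1 262.5]
w1 0.06 [257.9  85.2] [257.7 104.5]
w1 0.1025 [258.3  80.3] [258.1 102.6]
```

The images say the fingertips are above the tab. Seen through the slit, the tab's top lies below them, and the pads' apparent spacing (64 px for 39 mm) puts the visible finger ends about 40 mm above the reported TCP. I'll open, go down 20 mm more (39 mm clears the 30 mm brass block) and feel.

Call:
arm_command(
  increments=[
    {"gripper":45,"dx":0,"dy":0,"dz":0,"spin":0},
    {"gripper":45,"dx":0,"dy":0,"dz":0,"spin":0},
    {"gripper":45,"dx":0,"dy":0,"dz":0,"spin":0},
    {"gripper":45,"dx":0,"dy":0,"dz":0,"spin":0},
    {"gripper":45,"dx":0,"dy":0,"dz":0,"spin":0},
    {"gripper":45,"dx":0,"dy":0,"dz":0.01,"spin":0},
    {"gripper":45,"dx":0,"dy":0,"dz":0.01,"spin":0},
    {"gripper":45,"dx":0,"dy":0,"dz":0,"spin":0},
  ],
)

```text
time: 7.5
ee_pos: [0.5078, -0.272, 0.0495]
eef_rot: [0.841, 0.54, -0.001, -0.001]
ft_force: [-0.6, 0.5, 0.4]
width: 0.0391
```

Call:
arm_command(
  increments=[
    {"gripper":0,"dx":0,"dy":0,"dz":0,"spin":0},
    {"gripper":0,"dx":0,"dy":0,"dz":0,"spin":0},
    {"gripper":0,"dx":0,"dy":0,"dz":0,"spin":0},
    {"gripper":0,"dx":0,"dy":0,"dz":0,"spin":0},
    {"gripper":0,"dx":0,"dy":0,"dz":0,"spin":0},
    {"gripper":0,"dx":0,"dy":0,"dz":0,"spin":0},
    {"gripper":0,"dx":0,"dy":0,"dz":0,"spin":0},
    {"gripper":0,"dx":0,"dy":0,"dz":0,"spin":0},
  ],
  grip_force=10,
)

```text
time: 8.5
ee_pos: [0.5087, -0.2726, 0.0509]
eef_rot: [0.842, 0.54, 0.0, 0.0]
ft_force: [0.3, -1.2, 1.4]
width: 0.0099
```

Run:
```python
from h import *
I,s,im=wsnap('w5'); im=im[:,:,::-1]; print(s['time'],s['ee_pos'],s['width'],s['ft_force'])
cv2.imwrite('pics/w5c.png',cv2.resize(im[150:310,170:340],None,fx=3.5,fy=3.5,interpolation=0))
```

```text
8.5 [ 0.50873601 -0.27255886  0.05092916] 0.009887288830191611 [ 0.32081897 -1.16564282  1.40899361]
```

View pics/w5c.png

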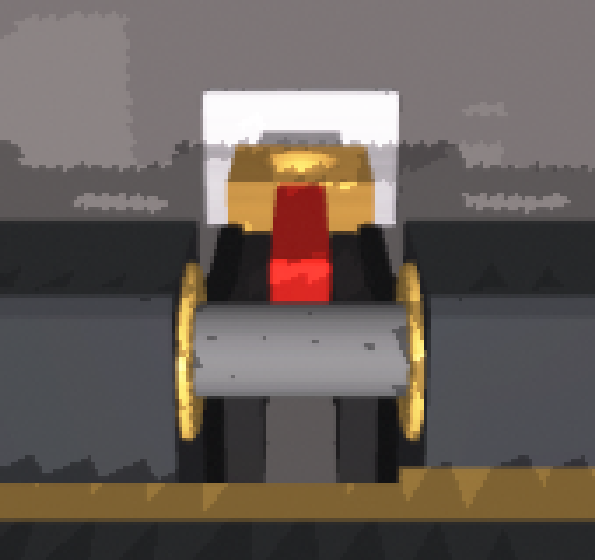

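The tab is gripped (9.9 mm), so the fingers end about 35–40 mm short of the reported TCP. I'll regrip 8 mm deeper for a firmer hold, and from here on work out heights relative to this grip.

Call:
arm_command(
  increments=[
    {"gripper":28,"dx":0,"dy":0,"dz":0,"spin":0},
    {"gripper":28,"dx":0,"dy":0,"dz":0,"spin":0},
    {"gripper":28,"dx":0,"dy":0,"dz":0,"spin":0},
    {"gripper":28,"dx":0,"dy":0,"dz":0.004,"spin":0},
    {"gripper":28,"dx":0,"dy":0,"dz":0.004,"spin":0},
    {"gripper":28,"dx":0,"dy":0,"dz":0,"spin":0},
    {"gripper":0,"dx":0,"dy":0,"dz":0,"spin":0},
    {"gripper":0,"dx":0,"dy":0,"dz":0,"spin":0},
  ],
)

```text
time: 9.55
ee_pos: [0.5088, -0.2725, 0.043]
eef_rot: [0.842, 0.54, 0.0, 0.0]
ft_force: [0.1, -0.2, 0.1]
width: 0.0116
```

Call:
arm_command(
  increments=[
    {"gripper":0,"dx":0,"dy":0,"dz":0,"spin":0},
    {"gripper":0,"dx":0,"dy":0,"dz":0,"spin":0},
    {"gripper":0,"dx":0,"dy":0,"dz":0,"spin":0},
    {"gripper":0,"dx":0,"dy":0,"dz":0,"spin":0},
    {"gripper":0,"dx":0,"dy":0,"dz":0,"spin":0},
    {"gripper":0,"dx":0,"dy":0,"dz":0,"spin":0},
    {"gripper":0,"dx":0,"dy":0,"dz":0,"spin":0},
    {"gripper":0,"dx":0,"dy":0,"dz":0,"spin":0},
  ],
  grip_force=30,
)

```text
time: 10.55
ee_pos: [0.5088, -0.2725, 0.043]
eef_rot: [0.842, 0.54, 0.0, 0.0]
ft_force: [1.4, -0.5, 2.4]
width: 0.0096
```

Run:
```python
from h import *
s=read_state(); print(s['time'],s['ee_pos'],yaw(s),s['width'],s['ft_force'],s['torque'])
```

```text
10.55 [ 0.5087756  -0.27251262  0.04296417] 65.40151657743746 0.009632694389774297 [ 1.4100516  -0.51263212  2.40331257] [-0.04529461 -0.14042435  0.02094163]
```

Call:
arm_command(
  increments=[
    {"gripper":0,"dx":0,"dy":0,"dz":-0.01,"spin":0},
    {"gripper":0,"dx":0,"dy":0,"dz":-0.02,"spin":0},
    {"gripper":0,"dx":0,"dy":0,"dz":-0.025,"spin":0},
    {"gripper":0,"dx":0,"dy":0,"dz":-0.025,"spin":0},
    {"gripper":0,"dx":0,"dy":0,"dz":-0.02,"spin":0},
    {"gripper":0,"dx":0,"dy":0,"dz":-0.01,"spin":0},
    {"gripper":0,"dx":0,"dy":0,"dz":0,"spin":0},
    {"gripper":0,"dx":0,"dy":0,"dz":0,"spin":0},
  ],
)

```text
time: 11.55
ee_pos: [0.5081, -0.2722, 0.1519]
eef_rot: [0.842, 0.54, -0.0, -0.001]
ft_force: [-0.2, -0.6, -2.9]
width: 0.01
```

Run:
```python
from h import *
s=read_state(); print(s['time'],s['width'],s['ft_force'],s['torque'])
plan([.4895,-.0755,.130],79.8)
I,s,im=wsnap('w6')
```

```text
11.55 0.010000083925656147 [-0.21447645 -0.5529324  -2.88566865] [-0.01357277 -0.04413983 -0.03777953]
now [ 0.5081 -0.2722  0.1519] 65.4 delta [-0.0186  0.1967 -0.0219] spin total -14.4
0 dx 0.0214 dy -0.0124 dz 0.0027 spin -1.80
1 dx 0.0218 dy -0.0117 dz 0.0027 spin -1.80
2 dx 0.0221 dy -0.0110 dz 0.0027 spin -1.80
3 dx 0.0225 dy -0.0103 dz 0.0027 spin -1.80
4 dx 0.0228 dy -0.0096 dz 0.0027 spin -1.80
5 dx 0.0231 dy -0.0089 dz 0.0027 spin -1.80
6 dx 0.0233 dy -0.0081 dz 0.0027 spin -1.80
7 dx 0.0236 dy -0.0074 dz 0.0027 spin -1.80
```

View pics/w6.png

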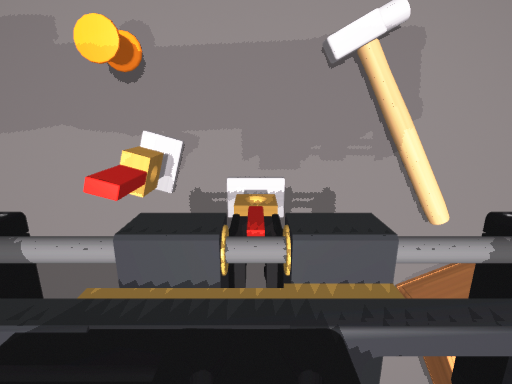

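The shoe is held, upright and square, at (256,205) in the wrist view. Moving to a point about 60 mm short of the bar's tip.

Call:
arm_command(
  increments=[
    {"gripper":0,"dx":0.0214,"dy":-0.0124,"dz":0,"spin":-1.8},
    {"gripper":0,"dx":0.0218,"dy":-0.0117,"dz":0,"spin":-1.8},
    {"gripper":0,"dx":0.0221,"dy":-0.011,"dz":0,"spin":-1.8},
    {"gripper":0,"dx":0.0225,"dy":-0.0103,"dz":0,"spin":-1.8},
    {"gripper":0,"dx":0.0228,"dy":-0.0096,"dz":0.0055,"spin":-1.8},
    {"gripper":0,"dx":0.0231,"dy":-0.0089,"dz":0.0055,"spin":-1.8},
    {"gripper":0,"dx":0.0233,"dy":-0.0081,"dz":0.0055,"spin":-1.8},
    {"gripper":0,"dx":0.0236,"dy":-0.0074,"dz":0.0055,"spin":-1.8},
  ],
)

```text
time: 12.6
ee_pos: [0.4897, -0.0739, 0.1304]
eef_rot: [0.767, 0.642, -0.0, -0.0]
ft_force: [0.7, 0.4, -2.8]
width: 0.01
```

Call:
arm_command(
  increments=[
    {"gripper":0,"dx":0,"dy":0,"dz":0,"spin":0},
    {"gripper":0,"dx":0,"dy":0,"dz":0,"spin":0},
    {"gripper":0,"dx":0,"dy":0,"dz":0,"spin":0},
    {"gripper":0,"dx":0,"dy":0,"dz":0,"spin":0},
    {"gripper":0,"dx":0,"dy":0,"dz":0,"spin":0},
    {"gripper":0,"dx":0,"dy":0,"dz":0,"spin":0},
    {"gripper":0,"dx":0,"dy":0,"dz":0,"spin":0},
    {"gripper":0,"dx":0,"dy":0,"dz":0,"spin":0},
  ],
)

```text
time: 13.6
ee_pos: [0.49, -0.0755, 0.1309]
eef_rot: [0.767, 0.641, 0.0, 0.0]
ft_force: [0.9, 0.4, -2.9]
width: 0.0095
```

Run:
```python
from h import *
I,s,im=wsnap('w7'); print(s['time'],s['ee_pos'],yaw(s),s['width'],s['ft_force'],s['torque'])
```

```text
13.6 [ 0.48996553 -0.07554529  0.130851  ] 79.80069863237537 0.0094784346917207 [ 0.86789517  0.36716954 -2.88004596] [-3.42641738e-02 -9.13086541e-02 -1.72998099e-05]
```

View pics/w7.png

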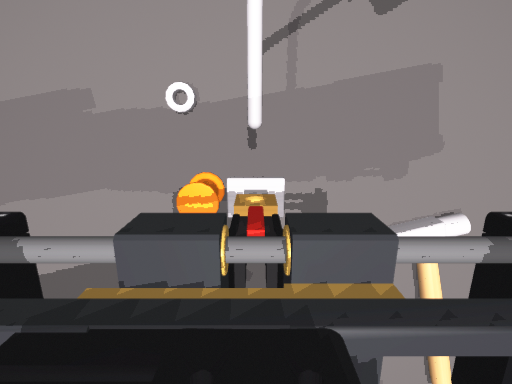

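The wrist view shows the bar's tip at (255,127) straight ahead of the bore at (257,200). I'll measure the remaining offset of bar to shoe.

```bash
cat > bar.py <<'E'
from h import *
import sys
f=sys.argv[1]; I=load(f); im=cv2.imread('pics/%s.png'%f).astype(int)
g=im.min(2)
P=[]
for v in range(2,122,6):
    u=np.nonzero(g[v,225:285]>150)[0]+225
    if len(u)>6:
        q=onz('wrist',u.mean()+.5,v+.5,.13,I); P.append(q[:2]); 
        if v%24==2: print(v,u.min(),u.max(),q.round(4))
P=np.array(P); l=cv2.fitLine(P.astype(np.float32),2,0,.01,.01).ravel(); d=l[:2]*np.sign(l[1]); print('bar yaw',np.degrees(np.arctan2(d[1],d[0])),'pt',l[2:])
col=np.nonzero(g[100:135,255]>140)[0]; tip=onz('wrist',255,100+col.max()+1,.13,I); print('tip',tip)
n=np.array([d[1],-d[0]])
# shoe in the hand: foot and tab columns
s=read_state(); e=s['ee_pos']; z=e[2]+.002; print('TCP off bar along right-normal', (e[:2]-l[2:])@n)
wf=np.nonzero(g[183,215:300]>190)[0]+215; q=onz('wrist',wf.mean()+.5,183.5,z-.037,I); print('foot',wf.min(),wf.max(),q,'off',(q[:2]-l[2:])@n)
r=np.nonzero((im[210,235:280,2]>90)&(im[210,235:280,1]<40))[0]+235
q=onz('wrist',r.mean()+.5,210.5,z+.05,I); print('tab',r.min(),r.max(),q,'off',(q[:2]-l[2:])@n)
E
python3 bar.py w7
python3 - <<'E'
import cv2
im=cv2.imread('pics/w7.png'); cv2.imwrite('pics/w7c.png',cv2.resize(im[100:245,215:300],None,fx=4,fy=4,interpolation=0))
E
```

```text
2 247 262 [0.5149 0.0598 0.13  ]
26 247 262 [0.5124 0.0464 0.13  ]
50 247 261 [0.5096 0.0326 0.13  ]
74 247 261 [0.507  0.0182 0.13  ]
98 248 261 [0.5046 0.0031 0.13  ]
bar yaw 79.75143 pt [0.50873315 0.02664397]
tip [ 0.5010466  -0.01686429  0.13      ]
TCP off bar along right-normal -0.0002903154134209149
foot 227 284 [ 0.49353422 -0.0633569   0.09585076] off 0.0010564243348933858
tab 249 261 [ 0.49388463 -0.05824813  0.18285076] off 0.0004922962457106737
```

View pics/w7c.png

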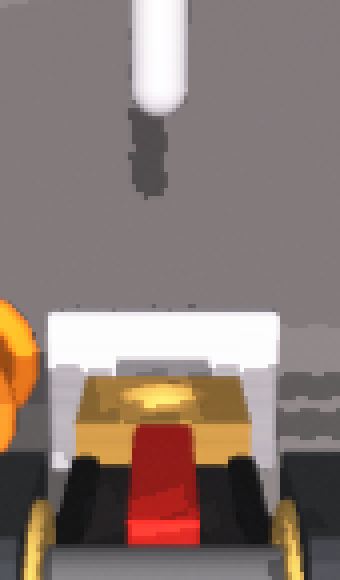

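Call:
arm_command(
  increments=[
    {"gripper":0,"dx":0,"dy":-0.0005,"dz":0.003,"spin":0},
    {"gripper":0,"dx":0.01,"dy":0,"dz":0,"spin":0},
    {"gripper":0,"dx":0.01,"dy":0,"dz":0,"spin":0},
    {"gripper":0,"dx":0.01,"dy":0,"dz":0,"spin":0},
    {"gripper":0,"dx":0.008,"dy":0,"dz":0,"spin":0},
    {"gripper":0,"dx":0.005,"dy":0,"dz":0,"spin":0},
    {"gripper":0,"dx":0,"dy":0,"dz":0,"spin":0},
    {"gripper":0,"dx":0,"dy":0,"dz":0,"spin":0},
  ],
)

```text
time: 14.65
ee_pos: [0.497, -0.0335, 0.1278]
eef_rot: [0.767, 0.641, -0.0, 0.0]
ft_force: [-0.4, 0.4, -3.5]
width: 0.01
```

Run:
```python
from h import *
I,s,im=wsnap('w8'); print(s['time'],s['ee_pos'],yaw(s),s['width'],s['ft_force'],s['torque'])
im=cv2.imread('pics/w8.png'); cv2.imwrite('pics/w8c.png',cv2.resize(im[100:245,200:315],None,fx=4,fy=4,interpolation=0))
im=snap('scene','s8.png')[:,:,::-1]; cv2.imwrite('pics/s8c.png',cv2.resize(im[140:240,200:330],None,fx=5,fy=5,interpolation=2))
```

```text
14.65 [ 0.49703355 -0.03353196  0.12781433] 79.77373712949141 0.009971175630680808 [-0.35885797  0.3986909  -3.4758527 ] [ 0.00133001 -0.0719042  -0.01773284]
```

View pics/w8c.png

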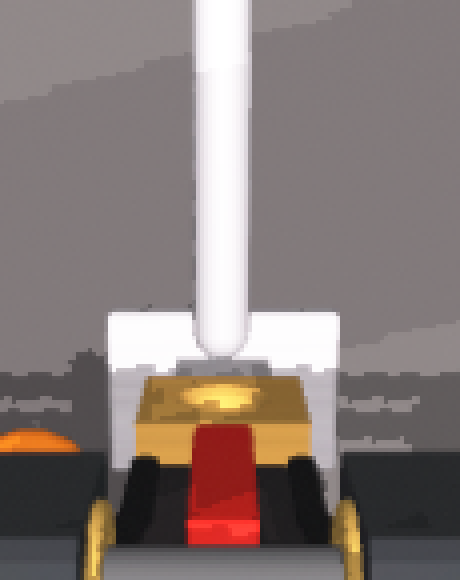

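View pics/s8c.png

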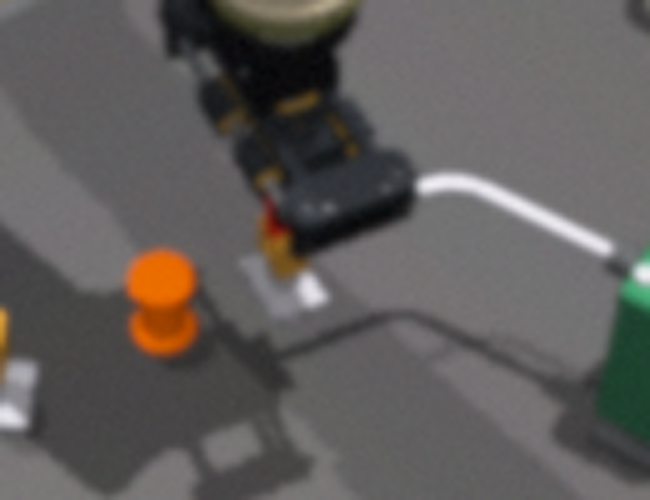

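Laterally the tip at col 220 matches the bore at col 221. Now I'll enter slowly.

Call:
arm_command(
  increments=[
    {"gripper":0,"dx":0.002,"dy":0,"dz":0,"spin":0},
    {"gripper":0,"dx":0.002,"dy":0,"dz":0,"spin":0},
    {"gripper":0,"dx":0.002,"dy":0,"dz":0,"spin":0},
    {"gripper":0,"dx":0.0015,"dy":0,"dz":0,"spin":0},
    {"gripper":0,"dx":0.0015,"dy":0,"dz":0,"spin":0},
    {"gripper":0,"dx":0.0015,"dy":0,"dz":0,"spin":0},
    {"gripper":0,"dx":0.001,"dy":0,"dz":0,"spin":0},
    {"gripper":0,"dx":0.001,"dy":0,"dz":0,"spin":0},
  ],
)

```text
time: 15.75
ee_pos: [0.4993, -0.0208, 0.1278]
eef_rot: [0.767, 0.641, -0.0, 0.0]
ft_force: [0.1, 0.2, -2.2]
width: 0.01
```

The tip is about 6 mm inside and I see no force. Going on.

Call:
arm_command(
  increments=[
    {"gripper":0,"dx":0.002,"dy":0,"dz":0,"spin":0},
    {"gripper":0,"dx":0.002,"dy":0,"dz":0,"spin":0},
    {"gripper":0,"dx":0.003,"dy":0,"dz":0,"spin":0},
    {"gripper":0,"dx":0.004,"dy":0,"dz":0,"spin":0},
    {"gripper":0,"dx":0.005,"dy":0,"dz":0,"spin":0},
    {"gripper":0,"dx":0.005,"dy":0,"dz":0,"spin":0},
    {"gripper":0,"dx":0.005,"dy":0,"dz":0,"spin":0},
    {"gripper":0,"dx":0.003,"dy":0,"dz":0,"spin":0},
  ],
)

```text
time: 16.75
ee_pos: [0.5045, 0.0082, 0.1279]
eef_rot: [0.767, 0.642, 0.0, 0.0]
ft_force: [0.4, -0.2, -1.8]
width: 0.0097
```

Run:
```python
from h import *
I,s,im=wsnap('w9'); print(s['time'],s['ee_pos'],yaw(s),s['width'],s['ft_force'],s['torque'])
```

```text
16.75 [0.50447593 0.00816799 0.1278546 ] 79.82388543846919 0.009737980022909163 [ 0.40685643 -0.23837567 -1.82279538] [-0.08080547 -0.08218895  0.00809933]
```

View pics/w9.png

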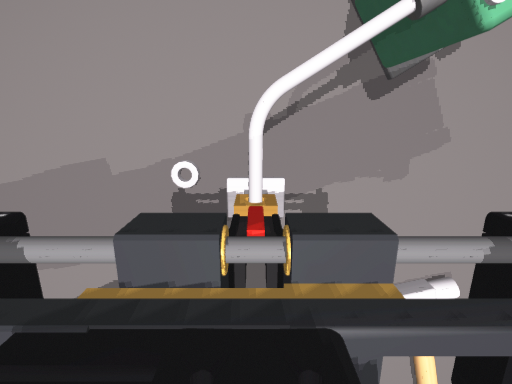

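Threaded, with no load. The wrist view shows leg 1 at cols 250–262, the bend near (262,115) and leg 2 running to the collar at (425,5). I'll measure leg 2's direction and lay out the arc.

```bash
cat > leg.py <<'E'
from h import *
I=load('w9'); g=cv2.imread('pics/w9.png').astype(int).min(2)
A=[];B=[]
for v in range(140,188,4):
    u=np.nonzero(g[v,238:278]>150)[0]+238; A.append(onz('wrist',u.mean()+.5,v+.5,.13,I)[:2])
for c in range(306,404,6):
    v=np.nonzero(g[0:100,c]>170)[0]; B.append(onz('wrist',c+.5,v.mean()+.5,.13,I)[:2])
def fit(P):
    l=cv2.fitLine(np.float32(P),2,0,.01,.01).ravel(); r=np.abs((np.array(P)-l[2:])@np.array([-l[1],l[0]])).max(); return l[:2].astype(float),l[2:].astype(float),r
d1,p1,r1=fit(A); d1*=np.sign(d1[1]); d2,p2,r2=fit(B); d2*=np.sign(d2[0])
a=lambda d:np.degrees(np.arctan2(d[1],d[0]))
print('leg1',a(d1),p1,r1,'leg2',a(d2),p2,r2,'bend',a(d1)-a(d2))
t=np.linalg.solve(np.c_[d1,-d2],p2-p1); X=p1+t[0]*d1; th=np.radians(a(d1)-a(d2)); T=40e-3*np.tan(th/2)
S=X-T*d1;E=X+T*d2;C=S+.04*np.array([d1[1],-d1[0]]); print('corner',X,'arc start',S,'end',E,'centre',C,'tip',S-.08*d1,'home',E+.08*d2)
s=read_state(); e=s['ee_pos'][:2]; print('bore bar x',(e-S)@d1,'lateral',(e-p1)@np.array([d1[1],-d1[0]]))
E
python3 leg.py
```

```text
leg1 81.73005033979996 [0.51234615 0.0438451 ] 0.0008945593821021582 leg2 21.16867918728146 [0.58769548 0.11073891] 0.00022692925818137684 bend 60.561371152518504
corner [0.51815494 0.08380964] arc start [0.51479547 0.06069648] end [0.53993493 0.09224385] centre [0.55437953 0.05494299] tip [ 0.5032885  -0.01847163] home [0.61453664 0.12113303]
bore bar x -0.05317811036276314 lateral -0.002660775767157491
```

```bash
cat > path.py <<'E'
from h import *
y1,y2=79.75,21.2
u=lambda y:np.array([np.cos(np.radians(y)),np.sin(np.radians(y))])
d1,d2=u(y1),u(y2); p1=np.array([.50873,.02664]); p2=np.array([.58770,.11074])
t=np.linalg.solve(np.c_[d1,-d2],p2-p1); X=p1+t[0]*d1; th=np.radians(y1-y2); T=.04*np.tan(th/2)
S=X-T*d1;E=X+T*d2;C=S+.04*np.array([d1[1],-d1[0]]); arc=.04*th
def at(s): # s=0 at arc start
    if s<0: return S+s*d1,y1
    if s<arc:
        y=y1-np.degrees(s/.04); return C+.04*np.array([-np.sin(np.radians(y)),np.cos(np.radians(y))]),y
    return E+(s-arc)*d2,y2
def where():
    s=read_state(); e=s['ee_pos'][:2]; ss=np.linspace(-.09,arc+.1,4000); k=np.argmin([np.linalg.norm(at(x)[0]-e) for x in ss]); p,y=at(ss[k])
    lat=(e-p)@np.array([np.sin(np.radians(y)),-np.cos(np.radians(y))]); return ss[k],lat,yaw(s)-y,s
def rows(ds,n=8,zt=.1278,lat0=0):
    s0,lat,dy,s=where(); print('t',s['time'],'s %.4f lat %.4f dyaw %.2f z %.4f'%(s0,lat,dy,s['ee_pos'][2]),'F',s['ft_force'].round(2),'T',s['torque'].round(3),'w',round(s['width'],4),'of',round(arc+.08,4))
    e=s['ee_pos'][:2]; y=yaw(s)
    for k in range(n):
        p,yn=at(s0+ds*(k+1)/n); a=np.radians(y); d=p-e
        print(k,'dx %.4f dy %.4f dz %.4f spin %.2f'%(d@[np.cos(a),np.sin(a)],d@[np.sin(a),-np.cos(a)],(s['ee_pos'][2]-zt)/n,y-yn)); e,y=p,yn
if __name__=='__main__':
    import sys
    print('S',S,'E',E,'C',C,'tip',S-.08*d1,'home',E+.08*d2,'arc',arc)
    rows(float(sys.argv[1]))
E
python3 path.py 0.03
```

```text
S [0.51513798 0.06207661] E [0.54003463 0.09225182] C [0.55449961 0.05495887] tip [ 0.5009025  -0.01664665] home [0.61462053 0.12118179] arc 0.040875611081707196
t 16.8 s -0.0547 lat -0.0009 dyaw 0.09 z 0.1279 F [ 0.12  0.4  -2.51] T [ 0.012 -0.099  0.02 ] w 0.0096 of 0.1209
0 dx 0.0037 dy 0.0009 dz 0.0000 spin 0.09
1 dx 0.0037 dy -0.0000 dz 0.0000 spin 0.00
2 dx 0.0038 dy 0.0000 dz 0.0000 spin 0.00
3 dx 0.0037 dy -0.0000 dz 0.0000 spin 0.00
4 dx 0.0037 dy -0.0000 dz 0.0000 spin 0.00
5 dx 0.0038 dy 0.0000 dz 0.0000 spin 0.00
6 dx 0.0037 dy -0.0000 dz 0.0000 spin 0.00
7 dx 0.0037 dy -0.0000 dz 0.0000 spin 0.00
```

The tip predicted from this path (0.5009, -0.0166) matches the one seen (0.5010, -0.0169), and the bend is about 58.5°. Next I slide to just before the bend with a softer grip.

Call:
arm_command(
  increments=[
    {"gripper":0,"dx":0.006,"dy":0,"dz":0,"spin":0},
    {"gripper":0,"dx":0.007,"dy":0,"dz":0,"spin":0},
    {"gripper":0,"dx":0.007,"dy":0,"dz":0,"spin":0},
    {"gripper":0,"dx":0.007,"dy":0,"dz":0,"spin":0},
    {"gripper":0,"dx":0.007,"dy":0,"dz":0,"spin":0},
    {"gripper":0,"dx":0.006,"dy":0,"dz":0,"spin":0},
    {"gripper":0,"dx":0.004,"dy":0,"dz":0,"spin":0},
    {"gripper":0,"dx":0,"dy":0,"dz":0,"spin":0},
  ],
  grip_force=15,
)

```text
time: 17.8
ee_pos: [0.5122, 0.0513, 0.1278]
eef_rot: [0.767, 0.642, 0.0, 0.0]
ft_force: [-0.3, -0.8, -3.0]
width: 0.01
```

```bash
sed -i 's/^def at(s): .*/def at(s):\n    p,y=at0(s); L=-.0007+.0006*np.clip(min((s+.006)\/.012,(arc+.006-s)\/.012),0,1); return p+L*np.array([np.sin(np.radians(y)),-np.cos(np.radians(y))]),y\ndef at0(s):/' path.py
python3 path.py 0.016
python3 - <<'E'
from h import *
wsnap('w10')
E
```

```text
S [0.51513798 0.06207661] E [0.54003463 0.09225182] C [0.55449961 0.05495887] tip [ 0.5009025  -0.01664665] home [0.61462053 0.12118179] arc 0.040875611081707196
t 17.8 s -0.0111 lat -0.0002 dyaw 0.08 z 0.1278 F [-0.32 -0.83 -3.04] T [-0.066 -0.111  0.031] w 0.01 of 0.1209
0 dx 0.0020 dy 0.0003 dz 0.0000 spin 0.08
1 dx 0.0020 dy 0.0000 dz 0.0000 spin 0.00
2 dx 0.0020 dy 0.0000 dz 0.0000 spin 0.00
3 dx 0.0020 dy 0.0001 dz 0.0000 spin 0.00
4 dx 0.0020 dy 0.0001 dz 0.0000 spin 0.00
5 dx 0.0020 dy 0.0001 dz 0.0000 spin 1.32
6 dx 0.0020 dy 0.0002 dz 0.0000 spin 2.86
7 dx 0.0020 dy 0.0002 dz 0.0000 spin 2.86
```

View pics/w10.png

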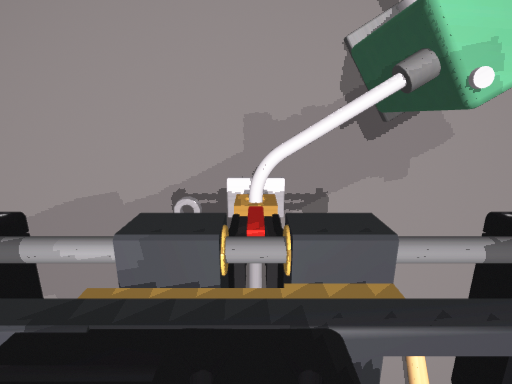

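```bash
python3 - <<'E'
t=open('path.py').read().split('\n')
i=[k for k,l in enumerate(t) if l.startswith('def at(s)')][0]
t[i+1]="    q=[at0(s+k) for k in np.linspace(-.01,.01,21)]; p=np.mean([a for a,b in q],0); y=np.mean([b for a,b in q]); return p-.0006*np.array([np.sin(np.radians(y)),-np.cos(np.radians(y))]),y"
open('path.py','w').write('\n'.join(t))
E
sed -i 's/4000)/800)/' path.py; python3 path.py 0.02
```

```text
S [0.51513798 0.06207661] E [0.54003463 0.09225182] C [0.55449961 0.05495887] tip [ 0.5009025  -0.01664665] home [0.61462053 0.12118179] arc 0.040875611081707196
t 17.85 s -0.0114 lat -0.0003 dyaw 0.06 z 0.1278 F [ 0.14 -0.09 -2.67] T [-0.043 -0.083  0.001] w 0.0099 of 0.1209
0 dx 0.0026 dy 0.0003 dz 0.0000 spin 0.14
1 dx 0.0025 dy 0.0000 dz 0.0000 spin 0.49
2 dx 0.0025 dy 0.0000 dz 0.0000 spin 0.91
3 dx 0.0025 dy 0.0000 dz 0.0000 spin 1.34
4 dx 0.0025 dy 0.0000 dz 0.0000 spin 1.76
5 dx 0.0025 dy 0.0000 dz 0.0000 spin 2.20
6 dx 0.0025 dy 0.0001 dz 0.0000 spin 2.61
7 dx 0.0025 dy 0.0001 dz 0.0000 spin 3.05
```

Call:
arm_command(
  increments=[
    {"gripper":0,"dx":0.0025,"dy":0.0002,"dz":0,"spin":0.1},
    {"gripper":0,"dx":0.0025,"dy":0,"dz":0,"spin":0.5},
    {"gripper":0,"dx":0.0025,"dy":0,"dz":0,"spin":0.9},
    {"gripper":0,"dx":0.0025,"dy":0,"dz":0,"spin":1.3},
    {"gripper":0,"dx":0.0025,"dy":0,"dz":0,"spin":1.8},
    {"gripper":0,"dx":0.0025,"dy":0,"dz":0,"spin":2.2},
    {"gripper":0,"dx":0.0025,"dy":0.0001,"dz":0,"spin":2.6},
    {"gripper":0,"dx":0.0025,"dy":0.0001,"dz":0,"spin":3},
  ],
)

```text
time: 18.85
ee_pos: [0.5173, 0.0705, 0.1279]
eef_rot: [0.833, 0.554, 0.0, 0.0]
ft_force: [0.4, 0.4, -2.6]
width: 0.0097
```

```bash
python3 path.py 0.016
```

```text
S [0.51513798 0.06207661] E [0.54003463 0.09225182] C [0.55449961 0.05495887] tip [ 0.5009025  -0.01664665] home [0.61462053 0.12118179] arc 0.040875611081707196
t 18.85 s 0.0085 lat -0.0002 dyaw -0.16 z 0.1279 F [ 0.36  0.35 -2.64] T [-0.06  -0.059  0.05 ] w 0.0097 of 0.1209
0 dx 0.0019 dy 0.0002 dz 0.0000 spin 2.58
1 dx 0.0020 dy 0.0001 dz 0.0000 spin 2.86
2 dx 0.0020 dy 0.0001 dz 0.0000 spin 2.86
3 dx 0.0020 dy 0.0001 dz 0.0000 spin 2.86
4 dx 0.0020 dy 0.0001 dz 0.0000 spin 2.86
5 dx 0.0020 dy 0.0001 dz 0.0000 spin 2.86
6 dx 0.0020 dy 0.0001 dz 0.0000 spin 2.86
7 dx 0.0020 dy 0.0001 dz 0.0000 spin 2.86
```

Call:
arm_command(
  increments=[
    {"gripper":0,"dx":0.002,"dy":0.0002,"dz":0,"spin":2.6},
    {"gripper":0,"dx":0.002,"dy":0.0001,"dz":0,"spin":2.9},
    {"gripper":0,"dx":0.002,"dy":0.0001,"dz":0,"spin":2.9},
    {"gripper":0,"dx":0.002,"dy":0.0001,"dz":0,"spin":2.9},
    {"gripper":0,"dx":0.002,"dy":0.0001,"dz":0,"spin":2.9},
    {"gripper":0,"dx":0.002,"dy":0.0001,"dz":0,"spin":2.9},
    {"gripper":0,"dx":0.002,"dy":0.0001,"dz":0,"spin":2.9},
    {"gripper":0,"dx":0.002,"dy":0.0001,"dz":0,"spin":2.9},
  ],
)

```text
time: 19.85
ee_pos: [0.5266, 0.0834, 0.1278]
eef_rot: [0.926, 0.377, -0.0, 0.0]
ft_force: [0.0, 0.2, -1.7]
width: 0.0096
```

```bash
python3 path.py 0.02
```

```text
S [0.51513798 0.06207661] E [0.54003463 0.09225182] C [0.55449961 0.05495887] tip [ 0.5009025  -0.01664665] home [0.61462053 0.12118179] arc 0.040875611081707196
t 19.85 s 0.0247 lat 0.0003 dyaw -0.01 z 0.1278 F [ 0.01  0.17 -1.67] T [ 0.011 -0.073 -0.053] w 0.0096 of 0.1209
0 dx 0.0026 dy -0.0002 dz 0.0000 spin 3.57
1 dx 0.0025 dy 0.0001 dz 0.0000 spin 3.58
2 dx 0.0025 dy 0.0001 dz 0.0000 spin 3.47
3 dx 0.0025 dy 0.0001 dz 0.0000 spin 3.06
4 dx 0.0025 dy 0.0001 dz 0.0000 spin 2.62
5 dx 0.0025 dy 0.0001 dz 0.0000 spin 2.20
6 dx 0.0025 dy 0.0000 dz 0.0000 spin 1.77
7 dx 0.0025 dy 0.0000 dz 0.0000 spin 1.35
```

Call:
arm_command(
  increments=[
    {"gripper":0,"dx":0.0025,"dy":-0.0001,"dz":0,"spin":3.6},
    {"gripper":0,"dx":0.0025,"dy":0,"dz":0,"spin":3.6},
    {"gripper":0,"dx":0.0025,"dy":0.0001,"dz":0,"spin":3.5},
    {"gripper":0,"dx":0.0025,"dy":0.0001,"dz":0,"spin":3},
    {"gripper":0,"dx":0.0025,"dy":0.0001,"dz":0,"spin":2.6},
    {"gripper":0,"dx":0.0025,"dy":0.0001,"dz":0,"spin":2.2},
    {"gripper":0,"dx":0.0025,"dy":0,"dz":0,"spin":1.8},
    {"gripper":0,"dx":0.0025,"dy":0,"dz":0,"spin":1.4},
  ],
)

```text
time: 20.85
ee_pos: [0.5434, 0.094, 0.1278]
eef_rot: [0.98, 0.197, 0.0, 0.0]
ft_force: [0.1, -1.2, -2.7]
width: 0.0094
```

```bash
python3 path.py 0.03
python3 - <<'E'
from h import *
wsnap('w11')
E
```

```text
S [0.51513798 0.06207661] E [0.54003463 0.09225182] C [0.55449961 0.05495887] tip [ 0.5009025  -0.01664665] home [0.61462053 0.12118179] arc 0.040875611081707196
t 20.85 s 0.0447 lat 0.0002 dyaw -0.03 z 0.1278 F [ 0.1  -1.18 -2.74] T [ 0.028  0.018 -0.011] w 0.0094 of 0.1209
0 dx 0.0037 dy -0.0001 dz 0.0000 spin 1.21
1 dx 0.0038 dy 0.0000 dz 0.0000 spin 0.30
2 dx 0.0037 dy -0.0000 dz 0.0000 spin 0.00
3 dx 0.0038 dy 0.0000 dz 0.0000 spin 0.00
4 dx 0.0037 dy -0.0000 dz 0.0000 spin 0.00
5 dx 0.0038 dy 0.0000 dz 0.0000 spin 0.00
6 dx 0.0037 dy 0.0000 dz 0.0000 spin 0.00
7 dx 0.0037 dy -0.0000 dz 0.0000 spin 0.00
```

View pics/w11.png

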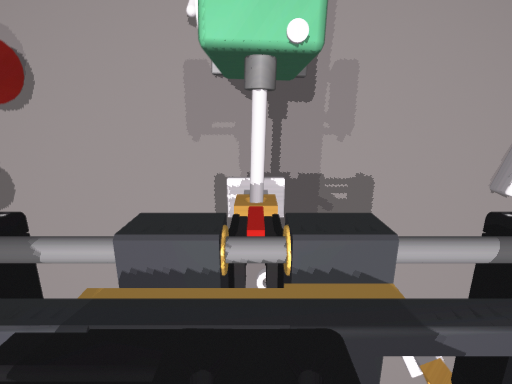

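Past the bend without any load. The collar is straight ahead at (260,70). Sliding on.

Call:
arm_command(
  increments=[
    {"gripper":0,"dx":0.004,"dy":-0.0001,"dz":0,"spin":1.2},
    {"gripper":0,"dx":0.005,"dy":0,"dz":0,"spin":0.3},
    {"gripper":0,"dx":0.005,"dy":0,"dz":0,"spin":0},
    {"gripper":0,"dx":0.005,"dy":0,"dz":0,"spin":0},
    {"gripper":0,"dx":0.005,"dy":0,"dz":0,"spin":0},
    {"gripper":0,"dx":0.005,"dy":0,"dz":0,"spin":0},
    {"gripper":0,"dx":0.005,"dy":0,"dz":0,"spin":0},
    {"gripper":0,"dx":0.004,"dy":0,"dz":0,"spin":0},
  ],
)

```text
time: 21.9
ee_pos: [0.5789, 0.108, 0.1278]
eef_rot: [0.983, 0.185, 0.0, 0.0]
ft_force: [0.0, 0.5, -2.8]
width: 0.0098
```

```bash
python3 path.py 0.03
python3 - <<'E'
from h import *
I,s,im=wsnap('w12'); im=im[:,:,::-1]
cv2.imwrite('pics/w12c.png',cv2.resize(im[60:260,180:340],None,fx=3,fy=3,interpolation=0))
E
```

```text
S [0.51513798 0.06207661] E [0.54003463 0.09225182] C [0.55449961 0.05495887] tip [ 0.5009025  -0.01664665] home [0.61462053 0.12118179] arc 0.040875611081707196
t 21.9 s 0.0828 lat -0.0001 dyaw 0.11 z 0.1278 F [ 0.03  0.5  -2.84] T [-0.042  0.022 -0.025] w 0.0098 of 0.1209
0 dx 0.0037 dy 0.0001 dz 0.0000 spin 0.11
1 dx 0.0037 dy -0.0000 dz 0.0000 spin 0.00
2 dx 0.0038 dy 0.0000 dz 0.0000 spin 0.00
3 dx 0.0037 dy -0.0000 dz 0.0000 spin 0.00
4 dx 0.0037 dy -0.0000 dz 0.0000 spin 0.00
5 dx 0.0037 dy -0.0000 dz 0.0000 spin 0.00
6 dx 0.0038 dy 0.0000 dz 0.0000 spin 0.00
7 dx 0.0037 dy -0.0000 dz 0.0000 spin 0.00
```

View pics/w12c.png

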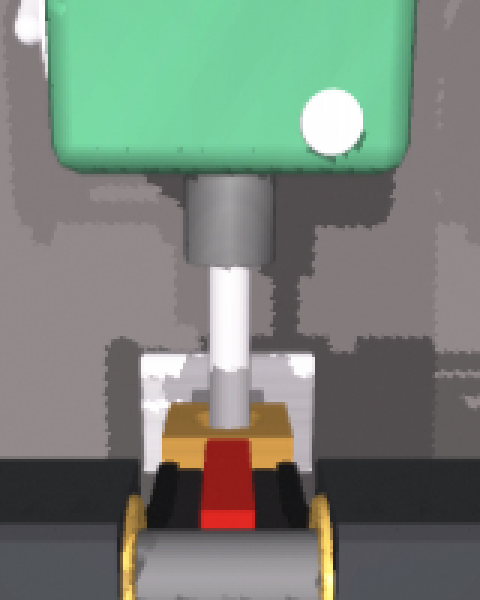

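Call:
arm_command(
  increments=[
    {"gripper":0,"dx":0.005,"dy":0,"dz":0,"spin":0.1},
    {"gripper":0,"dx":0.005,"dy":0,"dz":0,"spin":0},
    {"gripper":0,"dx":0.005,"dy":0,"dz":0,"spin":0},
    {"gripper":0,"dx":0.005,"dy":0,"dz":0,"spin":0},
    {"gripper":0,"dx":0.005,"dy":0,"dz":0,"spin":0},
    {"gripper":0,"dx":0.004,"dy":0,"dz":0,"spin":0},
    {"gripper":0,"dx":0.003,"dy":0,"dz":0,"spin":0},
    {"gripper":0,"dx":0,"dy":0,"dz":0,"spin":0},
  ],
)

```text
time: 22.95
ee_pos: [0.6085, 0.1196, 0.1278]
eef_rot: [0.983, 0.184, -0.0, -0.0]
ft_force: [-0.5, 0.1, -2.0]
width: 0.0101
```

```bash
python3 path.py 0.006|head -3
python3 - <<'E'
from h import *
from path import d2,E
q=onz('wrist',256,148.8,.1405,load('w12')); print('collar face along leg', (q[:2]-E)@d2)
I,s,im=wsnap('w13'); im=im[:,:,::-1]
cv2.imwrite('pics/w13c.png',cv2.resize(im[130:250,190:320],None,fx=5,fy=5,interpolation=0))
E
```

```text
S [0.51513798 0.06207661] E [0.54003463 0.09225182] C [0.55449961 0.05495887] tip [ 0.5009025  -0.01664665] home [0.61462053 0.12118179] arc 0.040875611081707196
t 22.95 s 0.1146 lat -0.0001 dyaw 0.00 z 0.1278 F [-0.46  0.09 -2.02] T [ 0.036 -0.044 -0.018] w 0.0101 of 0.1209
0 dx 0.0007 dy 0.0001 dz -0.0000 spin 0.00
collar face along leg 0.09000254750732242
```

View pics/w13c.png

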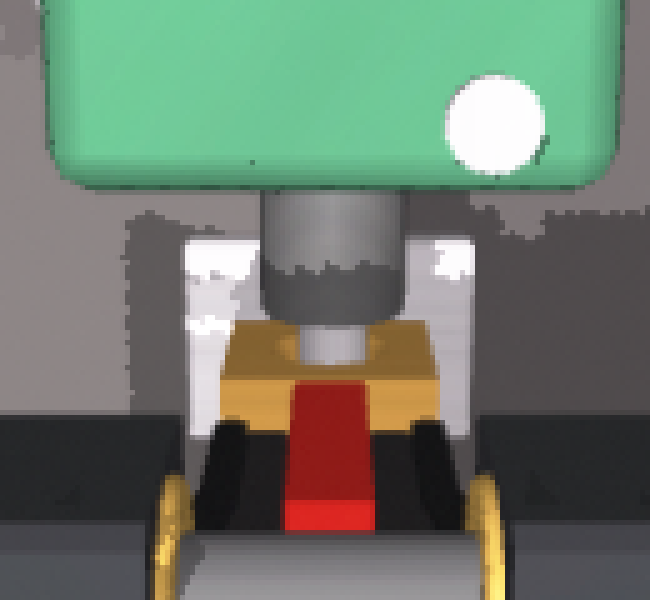

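The collar's face measures 90.0 mm along the leg, exactly as given, with about 6 mm left. Creeping in.

Call:
arm_command(
  increments=[
    {"gripper":0,"dx":0.001,"dy":0,"dz":0,"spin":0},
    {"gripper":0,"dx":0.001,"dy":0,"dz":0,"spin":0},
    {"gripper":0,"dx":0.001,"dy":0,"dz":0,"spin":0},
    {"gripper":0,"dx":0.001,"dy":0,"dz":0,"spin":0},
    {"gripper":0,"dx":0.0005,"dy":0,"dz":0,"spin":0},
    {"gripper":0,"dx":0.0005,"dy":0,"dz":0,"spin":0},
    {"gripper":0,"dx":0,"dy":0,"dz":0,"spin":0},
    {"gripper":0,"dx":0,"dy":0,"dz":0,"spin":0},
  ],
)

```text
time: 24.0
ee_pos: [0.6131, 0.1213, 0.1278]
eef_rot: [0.983, 0.184, 0.0, 0.0]
ft_force: [-1.0, 0.6, -2.3]
width: 0.0102
```

Call:
arm_command(
  increments=[
    {"gripper":0,"dx":0.0003,"dy":0,"dz":0,"spin":0},
    {"gripper":0,"dx":0,"dy":0,"dz":0,"spin":0},
    {"gripper":0,"dx":0.0003,"dy":0,"dz":0,"spin":0},
    {"gripper":0,"dx":0,"dy":0,"dz":0,"spin":0},
    {"gripper":0,"dx":0.0003,"dy":0,"dz":0,"spin":0},
    {"gripper":0,"dx":0,"dy":0,"dz":0,"spin":0},
    {"gripper":0,"dx":0,"dy":0,"dz":0,"spin":0},
    {"gripper":0,"dx":0,"dy":0,"dz":0,"spin":0},
  ],
)

```text
time: 25.0
ee_pos: [0.6139, 0.1216, 0.1278]
eef_rot: [0.983, 0.184, -0.0, 0.0]
ft_force: [0.1, 0.2, -2.3]
width: 0.0094
```

```bash
python3 path.py 0.006|sed -n 2p
python3 - <<'E'
from h import *
I,s,im=wsnap('w14'); im=im[:,:,::-1]
cv2.imwrite('pics/w14c.png',cv2.resize(im[130:250,190:320],None,fx=5,fy=5,interpolation=0))
E
```

```text
t 25.0 s 0.1204 lat -0.0001 dyaw 0.00 z 0.1278 F [ 0.07  0.18 -2.33] T [-0.048  0.071  0.023] w 0.0094 of 0.1209
```

View pics/w14c.png

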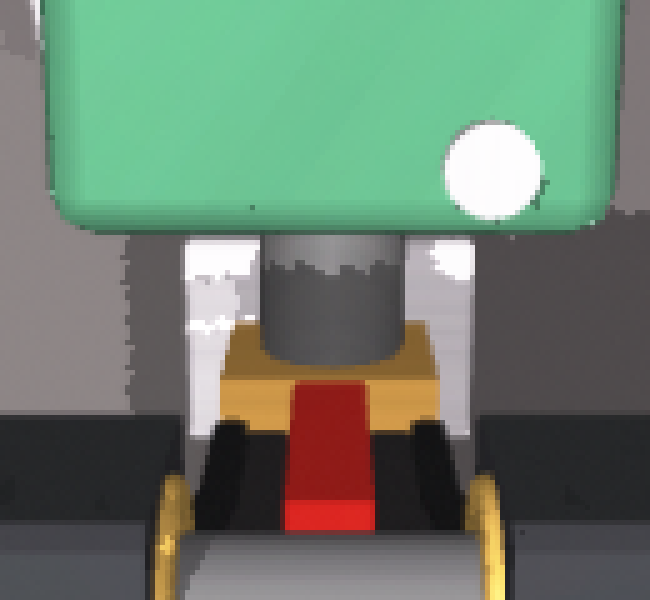

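Call:
arm_command(
  increments=[
    {"gripper":0,"dx":0.0003,"dy":0,"dz":0,"spin":0},
    {"gripper":0,"dx":0,"dy":0,"dz":0,"spin":0},
    {"gripper":0,"dx":0.0003,"dy":0,"dz":0,"spin":0},
    {"gripper":0,"dx":0,"dy":0,"dz":0,"spin":0},
    {"gripper":0,"dx":0.0003,"dy":0,"dz":0,"spin":0},
    {"gripper":0,"dx":0,"dy":0,"dz":0,"spin":0},
    {"gripper":0,"dx":0,"dy":0,"dz":0,"spin":0},
    {"gripper":0,"dx":0,"dy":0,"dz":0,"spin":0},
  ],
)

```text
time: 26.05
ee_pos: [0.6147, 0.1219, 0.1278]
eef_rot: [0.983, 0.184, -0.0, 0.0]
ft_force: [-5.2, -2.2, 1.0]
width: 0.0095
```

Contact with the collar: about 5.6 N along the leg, so it is home. I'll ease back 0.3 mm, lower 1.2 mm towards resting, and open.

Call:
arm_command(
  increments=[
    {"gripper":0,"dx":-0.0003,"dy":0,"dz":0,"spin":0},
    {"gripper":0,"dx":0,"dy":0,"dz":0.0006,"spin":0},
    {"gripper":0,"dx":0,"dy":0,"dz":0.0006,"spin":0},
    {"gripper":0,"dx":0,"dy":0,"dz":0,"spin":0},
    {"gripper":0,"dx":0,"dy":0,"dz":0,"spin":0},
    {"gripper":0,"dx":0,"dy":0,"dz":0,"spin":0},
    {"gripper":0,"dx":0,"dy":0,"dz":0,"spin":0},
    {"gripper":0,"dx":0,"dy":0,"dz":0,"spin":0},
  ],
)

```text
time: 27.05
ee_pos: [0.6145, 0.1219, 0.1266]
eef_rot: [0.983, 0.184, 0.0, 0.0]
ft_force: [-1.5, -0.5, -3.4]
width: 0.0101
```

Call:
arm_command(
  increments=[
    {"gripper":15,"dx":0,"dy":0,"dz":0,"spin":0},
    {"gripper":20,"dx":0,"dy":0,"dz":0,"spin":0},
    {"gripper":25,"dx":0,"dy":0,"dz":0,"spin":0},
    {"gripper":30,"dx":0,"dy":0,"dz":0,"spin":0},
    {"gripper":35,"dx":0,"dy":0,"dz":0,"spin":0},
    {"gripper":40,"dx":0,"dy":0,"dz":0,"spin":0},
    {"gripper":40,"dx":0,"dy":0,"dz":0,"spin":0},
    {"gripper":40,"dx":0,"dy":0,"dz":0,"spin":0},
  ],
)

```text
time: 28.05
ee_pos: [0.6145, 0.1218, 0.1266]
eef_rot: [0.983, 0.184, 0.0, 0.0]
ft_force: [-0.3, 0.6, 0.1]
width: 0.0345
```

```bash
python3 path.py 0.006|sed -n 2p
python3 - <<'E'
from h import *
I,s,im=wsnap('w15'); im=im[:,:,::-1]
cv2.imwrite('pics/w15c.png',cv2.resize(im[130:250,190:320],None,fx=5,fy=5,interpolation=0))
E
```

```text
t 28.05 s 0.1209 lat -0.0000 dyaw -0.00 z 0.1266 F [-0.27  0.59  0.07] T [ 0.003 -0.074 -0.005] w 0.0345 of 0.1209
```

View pics/w15c.png

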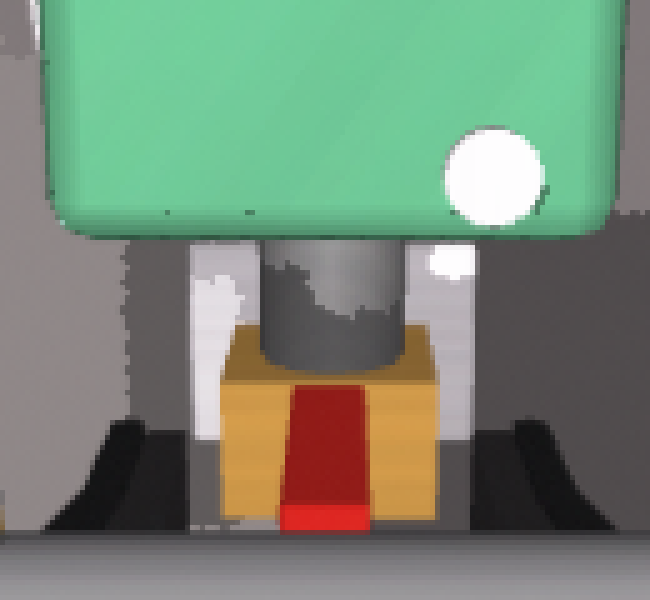

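Released, and the shoe hangs upright on the bar. I'll rise straight up, then check.

Call:
arm_command(
  increments=[
    {"gripper":40,"dx":0,"dy":0,"dz":-0.005,"spin":0},
    {"gripper":40,"dx":0,"dy":0,"dz":-0.01,"spin":0},
    {"gripper":40,"dx":0,"dy":0,"dz":-0.015,"spin":0},
    {"gripper":40,"dx":0,"dy":0,"dz":-0.02,"spin":0},
    {"gripper":40,"dx":0,"dy":0,"dz":-0.02,"spin":0},
    {"gripper":40,"dx":0,"dy":0,"dz":-0.02,"spin":0},
    {"gripper":40,"dx":0,"dy":0,"dz":-0.01,"spin":0},
    {"gripper":40,"dx":0,"dy":0,"dz":0,"spin":0},
  ],
)

```text
time: 29.1
ee_pos: [0.6148, 0.122, 0.2277]
eef_rot: [0.983, 0.184, 0.001, 0.0]
ft_force: [-0.3, -0.2, 0.1]
width: 0.035
```

Call:
arm_command(
  increments=[
    {"gripper":40,"dx":-0.02,"dy":0,"dz":0,"spin":0},
    {"gripper":40,"dx":-0.03,"dy":0,"dz":0,"spin":0},
    {"gripper":40,"dx":-0.03,"dy":0,"dz":0,"spin":0},
    {"gripper":40,"dx":-0.03,"dy":0,"dz":0,"spin":0},
    {"gripper":40,"dx":-0.02,"dy":0,"dz":0,"spin":0},
    {"gripper":40,"dx":0,"dy":0,"dz":0,"spin":0},
    {"gripper":40,"dx":0,"dy":0,"dz":0,"spin":0},
    {"gripper":40,"dx":0,"dy":0,"dz":0,"spin":0},
  ],
)

```text
time: 30.1
ee_pos: [0.4937, 0.0752, 0.2263]
eef_rot: [0.983, 0.184, -0.0, -0.0]
ft_force: [0.5, 0.2, -0.6]
width: 0.0349
```

Run:
```python
from h import *
I,s,im=wsnap('w16'); print(s['time'],s['ee_pos'],s['ft_force'],s['width'])
snap('scene','s16.png'); a=cv2.imread('pics/s16.png'); cv2.imwrite('pics/s16c.png',cv2.resize(a[140:250,230:380],None,fx=5,fy=5,interpolation=2))
```

```text
30.1 [0.49369534 0.07521962 0.22627968] [ 0.52305703  0.21421227 -0.61194733] 0.034925799486357254
```

View pics/w16.png

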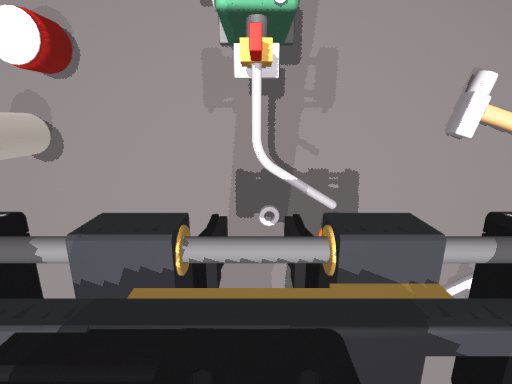

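View pics/s16c.png

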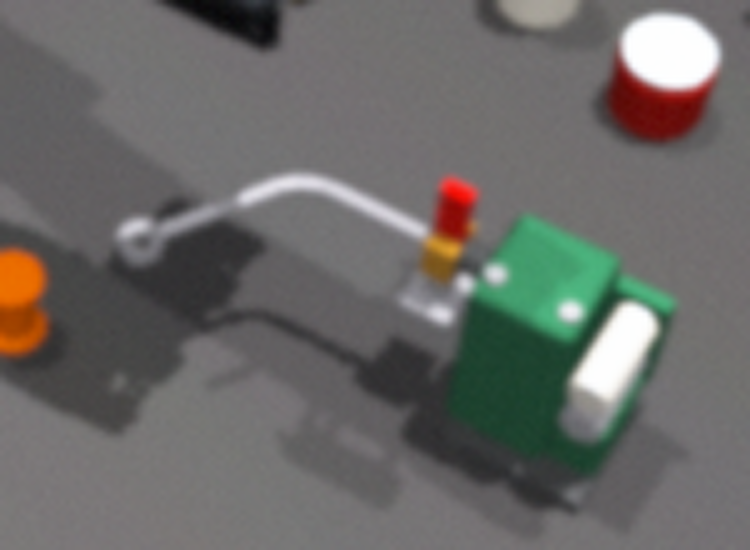

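View pics/s16.png

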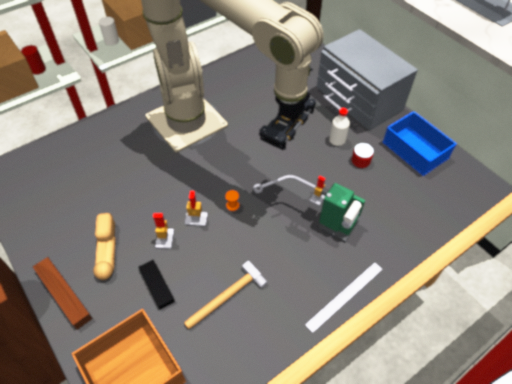

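The shoe hangs at the collar at (256,45) in the wrist view, and the bench looks unchanged. One last numeric check of its position along the leg.

Run:
```python
from h import *
from path import d2,E,C
I=load('w16'); im=cv2.imread('pics/w16.png'); cv2.imwrite('pics/w16c.png',cv2.resize(im[0:90,215:300],None,fx=6,fy=6,interpolation=0))
b=im[0:90,215:300].astype(int)
red=(b[...,2]>110)&(b[...,1]<60); v,u=np.nonzero(red); print('red',u.min()+215,u.max()+215,v.min(),v.max())
wh=(b.min(2)>150)&(np.arange(90)[:,None]>40)&((np.arange(85)[None]<35)|(np.arange(85)[None]>50)); v,u=np.nonzero(wh); print('foot',u.min()+215,u.max()+215,v.max())
q=onz('wrist',256.5,v.max()+1,.128-.037,I); print('foot near edge->bore along', (q[:2]-E)@d2+.018)
```

```text
red 250 260 50 60
foot 220 279 77
foot near edge->bore along 0.07912063901723881
```

View pics/w16c.png

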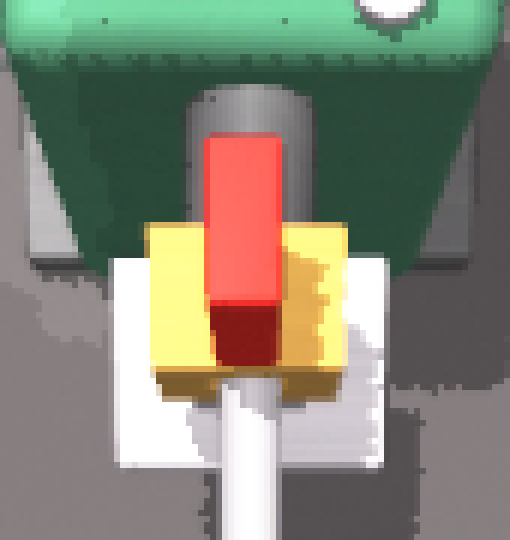

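```bash
python3 -c "
from bench import job,read_state
print(read_state()['joint_vel'].round(3)); print(job.close_job())"
```

```text
[ 0.001 -0.006  0.001  0.002 -0.002  0.004  0.002]
the job is handed in; nothing more can be done
None
```

The smallest brass shoe is on the bar's second leg, fully home against the stop collar. It was let go and hangs upright there. I handed the job in at about 30 s with the gripper drawn clear; close_job gives no verdict.

- **Sliding it on:** I threaded it over the free end and followed the bend, which I measured at about 58.5°. The force readings, taken at the end of each move, stayed near the no-contact level on the way. The largest was about 5.6 N at the final touch against the collar, and I eased back 0.3 mm before letting go.
- **Last checks:** The collar's face measured 90.0 mm along the leg, as given. After release the middle of the bore measured 79.1 mm along it, against a nominal 80 mm; by my working, anything above about 76.9 mm is within the 3 mm limit. In the wrist and scene views it hangs upright. By eye nothing else on the bench has moved; I did not measure that.
- **What disagreed:** The first two grasps closed on nothing. The pictures and the feel showed the fingers ending about 35–40 mm above the reported TCP. I gripped deeper and took all later heights from the shoe standing on the bench. Those misses did not shift the shoe.

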